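# Stack and cover the portion bowls on the slide and send them to the wash station

## Robot

A 6-joint arm with a two-finger parallel gripper is mounted at the origin on the work surface. World frame = base frame: x ahead of the robot, y to its left, z up, the work surface at z = 0. Lengths are in m, angles in rad, forces in N, time in s.
With the tool pointing down it reaches from about 0.25 to 0.725 m from the base axis. Payload 4 kg.
Tool frame: the origin (TCP) lies on the centre line of the jaws, within the pads' length; the fingertips stand 22 mm ahead of it and the grasp point (between the pads) lies 3 mm ahead of it (bot.tip_reach is the distance from the TCP to the fingertips, in m); z points along the fingers, y is the line along which they close (so a half turn about z gives the same grasp; the last joint's range is limited). The gripper opens to 85 mm and grips with 20 to 120 N. Pads are 22 mm wide; open, the fingers measure 114 mm over their backs; the gripper's body (76 mm by 85 mm) begins 54 mm behind the grasp point. The pads swing forward as they close: fully open they stand 13 mm farther back than shut.
Start: joints at [1.173, 0.241, 0.005, 1.335, 0, 1.571], TCP at [0.194, 0.461, 0.253] pointing down, gripper open.
Joint ranges: [-2.72, 2.72], [-1.05, 1.87], [-1.09, 1.28], [-1.99, 2.15], [-1.42, 1.44], [-3.14, 3.14]. Speed limits (rad/s): [2.79, 2.79, 3.14, 3.14, 3.14, 3.14].

## Interface

Orientations are given as a unit quaternion [x, y, z, w].
In Python, from workcell import bot gives the robot as it stands. The module is installed in compiled form; this text tells all that it offers.
- The arm moves only by the tool apply_moves, never from a script. Its argument "commands" is a list of rows, each a list of 4 numbers: the shift along the tool's x, y, z scaled (see below), then the turn about the tool's z scaled (see below). In form: [[tx, ty, tz, roll], ...]. A call has exactly 5 rows; each row shifts and turns the commanded pose from where the row before left it, along the tool's axes as they then stand; what a row does not reach is not made up. The controller multiplies each number of a shift by 20 mm and each number of a turn by 60 degrees. A row lasts 1/12 s, in which the tool goes at most 41.7 mm and 7.16 degrees, less where a joint would pass 70% of its speed; a pose out of reach is approached as far as the arm can. A call with a number of a shift or a turn outside -1 to 1 is refused whole. A call with a gripper value outside its range is refused whole. "claw" is the closure, from 0 (fully open) to 1 (shut), set as the call begins (left out, the last holds). The fingers move at their own pace and stop on an object; the grip force is fixed at half the most. Time passes only in rows, so rows that do not move let the fingers close, or fill a call up. It gives the time, the measured TCP pose, the force, the opening and the grip force at its end, in the units of the state.
- bot.get_obs(): the state, without advancing time (a new reading comes with each control period).
- bot.camera(name): name is "side" or "top"; returns a dict with "image" (480x640x3 uint8, blue, green, red), "camera_matrix" (3x3 intrinsics, pixels), "k1" (the pictures are not rectified: a ray, as slopes to the right and down, at radius r is drawn at 1 + k1 r^2 times it, then the intrinsics apply), "R" (3x3) and "t" (3): a world point X has camera coordinates R X + t. Camera axes: x right, y down, z forward; pixel columns grow to the right and rows downward; lengths in m; the calibration is good to about 2 mm. A picture is of the moment at which its call begins. There is no depth.
- bot.job_done(): hands the job in; it is judged then, once.
The state is a dict: "clock": time; "joint_pos": joint angles; "joint_vel": joint speeds; "tau": joint torques, N m; "eef_pos": TCP position; "tool_rot": TCP orientation; "ft_force": force on the tool from outside, world axes, zero at the start; "ft_torque": the same for the moment, N m; "grip_width": finger opening in m; "grasp_force": force on a finger pad.
Only numpy, scipy, OpenCV 4.12 (cv2) and the standard library are available. Lean on these libraries where they do the work, as an engineer would, in place of code of your own. Each camera call takes 0.05 s, during which the arm holds its last target. There are 200 camera calls.

## Task

Slide the empty yellow carrier along its rail into the middle detent at the green flag; while it stands there, nest every white bowl on the bench into one straight upright stack in the carrier's steel holder and set the red cover on top. Then slide the carrier gently (well under half a metre per second) on into the last detent at the blue flag by the wash basin and let go, with the covered stack still nested. Leave the other things on the bench alone.

Things in the scene. Friction and masses are not known exactly. Their poses are not given: they have to be found in the camera images.
- holder_mouth (a point): Centre of the mouth (rim height, 64 mm above the table) of the steel holder fixed on the carrier: an upright open ring, 64 mm outer, 58 mm inner diameter, 34 mm deep. It takes a bowl's foot just as a bowl does: the nested bowl's origin is 30 mm below this point. Axes: those of the rail.
- handle_top (a point): Centre of the top of the carrier's black handle post: upright, round, 24 mm in diameter, from the deck at 30 mm to 100 mm above the table, fixed on the carrier 105 mm from the holder's axis towards the rail's -y. Pinch it from above or push it.
- carrier (a joint): Travel of the yellow carrier (deck 100 x 200 mm, top 30 mm above the table, red pointer beside the holder on the far edge) along the rail's +y, 0 to 0.36 m. Spring detents at 0.15 (green flag) and 0.32 (blue): within about 5 mm it draws itself in and stays. Sliding takes 1-3 N, entering or leaving a detent up to about 8 N. Starts at 0 to 0.08. It cannot lift off.
- rail: Aluminium rail slide fixed on the table, 70 mm wide, 624 mm long, 28 mm high at its end blocks. Origin: centre of its underside. Its y is the slide direction (robot's right to left), x away from the robot, z up. The holder's axis is over the rail's centre line at rail y = carrier - 0.12.
- load_station (a point): Loading station: the point of the rail's centre line, at table height, under the holder's axis when the carrier is in the middle detent (joint 0.15). The red pointer is then at the white line of the green flag.
- wash_station (a point): Wash station: the point of the rail's centre line, at table height, under the holder's axis when the carrier is in the last detent (joint 0.32). The red pointer is then at the white line of the blue flag, towards the steel basin.
- bowl1: White footed bowl, blue rim, rigid, about 120 g; one of up to 5 alike (None: absent or held). 64 mm high: heavy foot 50 mm across at the bottom, 55 at height 30; there a flat shoulder out to a straight collar (64 across, cavity 58 wide, 32 deep) up to the rim. A nested foot goes 30 mm in, shoulder on the rim below: stack pitch 34 mm. Origin: centre of the foot's underside; z up.
- bowl2: Another white footed bowl, exactly as bowl1 (None if absent or held).
- bowl3: Another white footed bowl, exactly as bowl1 (None if absent or held).
- bowl4: Another white footed bowl, exactly as bowl1 (None if absent or held).
- bowl5: Another white footed bowl, exactly as bowl1 (None if absent or held).
- cover: Red round cover, rigid, loose, upright, about 120 g (None if held). Foot as a bowl's: 50 mm across at the bottom, 55 at height 30; a flat flange 68 mm across from height 30 to 36; above it a black round knob, 24 mm across, from height 36 to 66. Its foot goes 30 mm into the top bowl's mouth until the flange rests on the rim. Origin: centre of the foot's underside; z up.
- jar: Bystander: amber glass jar, 76 mm across, 130 mm tall, loose. Origin: centre of its underside. Leave it alone.
- oil_can: Bystander: green can, 66 mm across, 110 mm tall, loose. Origin: centre of its underside. Leave it alone.
- brush: Bystander: brush lying flat, about 200 mm long, loose. Origin: centre of its underside. Leave it alone.
- spatula: Bystander: spatula lying flat, about 280 mm long, loose. Origin: centre of its underside. Leave it alone.
- clay_pot: Bystander: terracotta pot, 100 mm across, 85 mm tall, loose. Origin: centre of its underside. Leave it alone.
- slats: Bystander: bundle of wooden slats, 170 x 70 x 16 mm, loose. Origin: centre of its underside. Leave it alone.
Mind the look-alikes: they are no part of the job. There is more than one size of the cover; the one meant has the size given above.

How it is judged:
On the way, in this order (a step that is already met when the one before it is completed fails the run):
1. the empty carrier rests in the middle detent at the green flag (value of joint carrier between 0.145 and 0.155 m and velocity of joint carrier between -0.02 and 0.02 m/s and horizontal distance between each of bowl1, bowl2, bowl3, bowl4, bowl5, cover and holder_mouth above 0.05 m), for 0.3 s.
2. every bowl and the cover are nested in the holder's stack while the carrier rests in the middle detent (value of joint carrier between 0.145 and 0.155 m and velocity of joint carrier between -0.02 and 0.02 m/s and horizontal distance between each of bowl1, bowl2, bowl3, bowl4, bowl5, cover and holder_mouth below 0.01 m and angle between each of bowl1, bowl2, bowl3, bowl4, bowl5, cover's own z axis and vertical below 0.12 rad and z of bowl1 in the frame of holder_mouth between -0.038 and 0.152 m and linear speed of each of bowl1, bowl2, bowl3, bowl4, bowl5, cover below 0.03 m/s and z of bowl2 in the frame of holder_mouth between -0.038 and 0.152 m and z of bowl3 in the frame of holder_mouth between -0.038 and 0.152 m and z of bowl4 in the frame of holder_mouth between -0.038 and 0.152 m and z of bowl5 in the frame of holder_mouth between -0.038 and 0.152 m and z of cover in the frame of holder_mouth between -0.038 and 0.152 m), for 0.3 s.
3. the carrier rests in the last detent at the blue flag, with every bowl and the cover still nested (value of joint carrier between 0.315 and 0.325 m and velocity of joint carrier between -0.02 and 0.02 m/s and horizontal distance between each of bowl1, bowl2, bowl3, bowl4, bowl5, cover and holder_mouth below 0.01 m and angle between each of bowl1, bowl2, bowl3, bowl4, bowl5, cover's own z axis and vertical below 0.12 rad and z of bowl1 in the frame of holder_mouth between -0.038 and 0.152 m and linear speed of each of bowl1, bowl2, bowl3, bowl4, bowl5, cover below 0.03 m/s and z of bowl2 in the frame of holder_mouth between -0.038 and 0.152 m and z of bowl3 in the frame of holder_mouth between -0.038 and 0.152 m and z of bowl4 in the frame of holder_mouth between -0.038 and 0.152 m and z of bowl5 in the frame of holder_mouth between -0.038 and 0.152 m and z of cover in the frame of holder_mouth between -0.038 and 0.152 m), for 0.2 s.
At the end, for the whole second after the job is handed in: The carrier is at rest within 5 mm of the last detent (joint 0.32), and every bowl, with the cover on top, is at rest in one stack in the holder: each upright within 0.12 rad, its axis within 10 mm of the holder's (all of step 3); the robot touches nothing.
It fails at once if the carrier is slid faster than 0.45 m/s (velocity of joint carrier above 0.45 m/s or velocity of joint carrier below -0.45 m/s).
It fails at once if one of the other things on the bench is moved by more than 40 mm (distance of any of jar, oil_can, brush, spatula, clay_pot, slats from where it was at the start of the episode above 0.04 m).
Of bowl1, bowl2, bowl3, bowl4, bowl5 only 3 to 5 are there at a start; the rules pass over those that are not, and their reading is None.
At some moment in a run one of bowl1, bowl2, bowl3, bowl4, bowl5, cover may be knocked a few centimetres aside while the robot is not near it.
It also fails if it takes over 210 s, if anything falls off the work surface, if the arm or the gripper's body presses on something with over 40 N, if the wrist force passes 120 N, or if a joint passes its speed limit or range.

## Working session

There is one attempt and no reset: what is moved stays moved. The work goes in short steps, Python scripts to look and compute and a tool call to move; the robot and the scene stay as the last step left them, time stands still between calls to the robot, and variables do not carry over. Pictures are saved under pics/ and viewed, at most 14 in all, crops included, and the job is handed in when it is done.

Besides the shell and the picture viewer there is one more tool, called after ">>>" as a command line: name --pt "numbers of a row" for each row, then --argument value for the rest. apply_moves: Moves the arm, as the interface text tells. Shifts and turns lie within -1 to 1; 1 stands for 20 mm of shift or 60 degrees of turn. Its arguments: {"type":"object","properties":{"commands":{"type":"array","items":{"type":"array","items":{"type":"number","minimum":-1,"maximum":1}}},"claw":{"type":"number"}},"required":["commands"]}

```bash
mkdir -p pics
python3 - <<'E'
from workcell import bot
import cv2
o=bot.get_obs();print(o['eef_pos'],o['tool_rot'],o['grip_width'],o['clock'],bot.tip_reach)
for n in('top','side'):
    c=bot.camera(n);cv2.imwrite(f'pics/{n}0.png',c['image']);print(n,c['camera_matrix'],c['k1'],c['R'],c['t'])
E
```

```text
[0.19348863 0.460397   0.252405  ] [ 1.97589922e-01  9.80284189e-01 -1.04616939e-03 -1.92208389e-04] 0.08521089328808511 0.0 0.022
top [[463.23180905   0.         312.07659913]
 [  0.         463.23180905 250.4244565 ]
 [  0.           0.           1.        ]] -0.023802445662950866 [[ 0.17322094 -0.98486419  0.0060852 ]
 [-0.9607091  -0.17032654 -0.21915039]
 [ 0.21686985  0.03211533 -0.97567211]] [-0.0859282   0.5135791   0.99314677]
side [[559.60811835   0.         318.60960442]
 [  0.         559.60811835 231.47811781]
 [  0.           0.           1.        ]] -0.09019088506967796 [[-0.99759442 -0.06675415 -0.01868832]
 [-0.0234493   0.57866305 -0.81522954]
 [ 0.0652342  -0.81283021 -0.57883637]] [0.54631111 0.10560965 1.38438578]
```

View pics/top0.png

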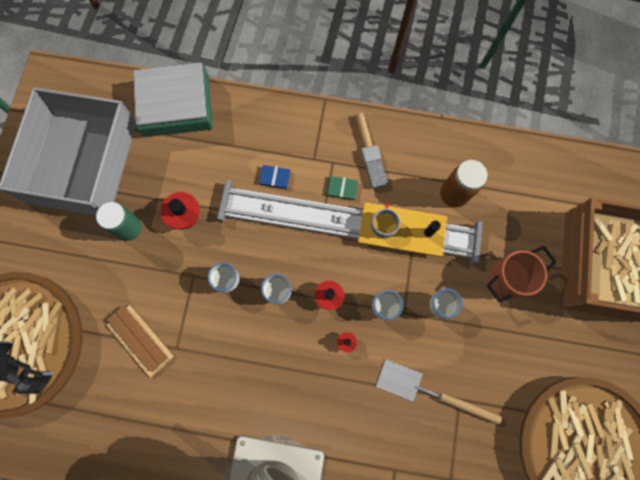

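View pics/side0.png

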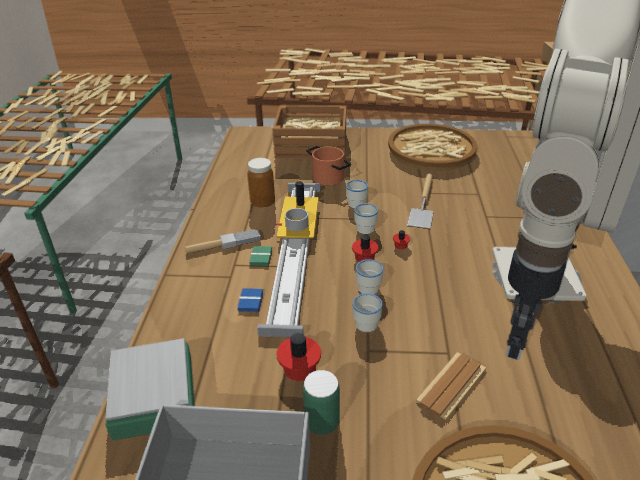

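Top view: 4 bowls with rims near (223,277), (276,289), (388,305), (446,303). The covers are a big one at (180,210), a middle one at (329,295) and a small one at (347,342). The holder is at (385,222), the handle at (432,229), and the rail runs from (225,200) to (478,240).

```bash
cat > h.py <<'E'
from workcell import bot
import cv2, numpy as np
def rays(c,p):
    u=cv2.undistortPoints(np.float64(p).reshape(-1,1,2),c['camera_matrix'],np.array([c['k1'],0,0,0.]))[:,0]
    return -c['R'].T@c['t'], np.c_[u,np.ones(len(u))]@c['R']
def plane(c,p,z):
    o,d=rays(c,p); return (o+d*((z-o[2])/d[:,2])[:,None])[:,:2]
def proj(c,X):
    return cv2.projectPoints(np.float64(X).reshape(-1,1,3),cv2.Rodrigues(c['R'])[0],c['t'],c['camera_matrix'],np.array([c['k1'],0,0,0.]))[0][:,0]
def hsv(c): return cv2.cvtColor(c['image'],cv2.COLOR_BGR2HSV)
MASK=dict(red=lambda h:((h[...,0]<6)|(h[...,0]>174))&(h[...,1]>190)&(h[...,2]>70),
 yellow=lambda h:(h[...,0]>18)&(h[...,0]<32)&(h[...,1]>180)&(h[...,2]>110),
 blue=lambda h:(h[...,0]>95)&(h[...,0]<125)&(h[...,1]>55)&(h[...,2]>60),
 black=lambda h:(h[...,2]<45))
def blobs(c,col,minA=20,close=0):
    m=MASK[col](hsv(c)).astype(np.uint8)
    if close: m=cv2.morphologyEx(m,cv2.MORPH_CLOSE,np.ones((close,close)))
    n,l,s,ce=cv2.connectedComponentsWithStats(m,connectivity=8)
    return [(ce[i],s[i],np.argwhere(l==i)[:,::-1]) for i in range(1,n) if s[i,4]>=minA]
def circ(c,p,z):
    w=plane(c,p,z).astype(np.float32); (x,y),r=cv2.minEnclosingCircle(w.reshape(-1,1,2)); return np.array([x,y]),2*r
E
python3 - <<'E'
from h import *
for n in('top','side'):
    c=bot.camera(n)
    for col,z in(('blue',.064),('red',.036),('yellow',.03),('black',.1)):
        for ce,s,p in blobs(c,col,25,3):
            q,d=circ(c,p,z)
            if -.6<q[1]<.6 and 0.1<q[0]<.85 and d<.35: print(n,col,ce.round(),s[4],q.round(4),round(d,4))
E
```

```text
top blue [274. 177.] 494 [0.6781 0.1221] 0.076
top blue [222. 279.] 111 [0.4259 0.1925] 0.064
top blue [281. 277.] 26 [0.4416 0.0632] 0.0413
top blue [271. 295.] 76 [0.4205 0.0707] 0.064
top blue [447. 302.] 143 [ 0.4548 -0.3089] 0.0656
top blue [390. 305.] 152 [ 0.4286 -0.1815] 0.0666
top red [180. 212.] 824 [0.5674 0.3297] 0.0932
top red [329. 295.] 507 [ 0.429  -0.0504] 0.0659
top red [346. 342.] 208 [ 0.3338 -0.1063] 0.0408
top yellow [406. 232.] 2143 [ 0.6142 -0.1954] 0.2144
top yellow [390. 228.] 48 [ 0.6134 -0.1658] 0.0262
top black [176. 207.] 167 [0.556  0.3169] 0.0385
top black [432. 229.] 120 [ 0.606  -0.2473] 0.0397
top black [547. 256.] 103 [ 0.5822 -0.4967] 0.0551
top black [497. 291.] 114 [ 0.4987 -0.408 ] 0.0562
top black [329. 294.] 57 [ 0.4241 -0.0488] 0.0189
top black [ 19. 370.] 776 [0.1621 0.5566] 0.1337
side blue [356. 186.] 73 [ 0.456  -0.3056] 0.0673
side blue [365. 210.] 89 [ 0.4317 -0.1783] 0.0686
side blue [368. 269.] 107 [0.4217 0.0726] 0.0673
side blue [250. 300.] 457 [0.6849 0.1949] 0.0833
side blue [367. 304.] 130 [0.4282 0.1941] 0.0662
side red [400. 244.] 86 [ 0.3372 -0.0648] 0.0424
side red [365. 253.] 157 [ 0.4304 -0.0211] 0.0696
side red [309. 346.] 33 [0.547  0.3029] 0.0304
side red [299. 368.] 510 [0.5599 0.353 ] 0.0754
side yellow [299. 233.] 122 [ 0.6081 -0.1101] 0.0654
side black [312. 149.] 28 [ 0.592  -0.4554] 0.0578
side black [342. 166.] 49 [ 0.5038 -0.3629] 0.0553
side black [300. 194.] 147 [ 0.6053 -0.1925] 0.1092
side black [401. 236.] 32 [ 0.3481 -0.0107] 0.0294
side black [365. 243.] 69 [0.4306 0.0211] 0.0473
side black [298. 349.] 197 [0.56   0.3644] 0.0454
```

Run:
```python
import cv2,numpy as np
a=cv2.imread('pics/top0.png')[160:320,200:500];cv2.imwrite('pics/crop.png',cv2.resize(a,None,fx=2.6,fy=2.6,interpolation=cv2.INTER_CUBIC))
```

```text
(no output)
```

View pics/crop.png

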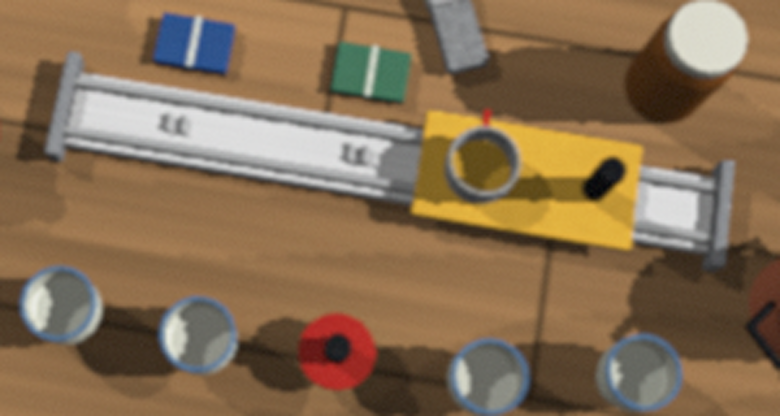

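Crop view: holder rim is centred near crop (484,163), handle top near (610,170), flag white lines at (195,41) and (373,71), and the pointer at (487,118). The middle cover is about 68 mm across, so it is the right one.

```bash
cat >> h.py <<'E'
def gray_rim(c,ctr,z=.064,R=26):
    pass
E
python3 - <<'E'
from h import *
c=bot.camera('top')
f=lambda p,z:plane(c,np.array(p)/2.6+[200,160],z)
fl=f([[195,41],[373,71]],.01);d=fl[0]-fl[1];print('flags',fl,np.hypot(*d),np.degrees(np.arctan2(d[1],d[0])))
bl=f([[75,55],[52,158],[731,163],[716,265]],.028);L=bl[:2].mean(0);Rr=bl[2:].mean(0);d=L-Rr;print('blocks',bl,np.hypot(*d),np.degrees(np.arctan2(*d[::-1])))
print('ctr',(L+Rr)/2)
print('holder',f([[484,163]],.064),'handle',f([[611,170]],.1),'pointer',f([[487,118]],.03))
y=[p for _,s,p in blobs(c,'yellow',500,3)][0];w=plane(c,y,.03).astype(np.float32);print(cv2.minAreaRect(w))
E
```

```text
flags [[ 0.70077902  0.128746  ]
 [ 0.70066775 -0.04200578]] 0.17075181963667688 89.96266299866282
blocks [[ 0.6608977   0.23314563]
 [ 0.55998485  0.23259213]
 [ 0.6639161  -0.37843858]
 [ 0.56659879 -0.37398914]] 0.6091017823379251 90.45304247190859
ctr [ 0.61284936 -0.07167249]
holder [[ 0.61279544 -0.15110316]] handle [[ 0.61434392 -0.2540641 ]] pointer [[ 0.66646318 -0.15197263]]
((0.6146837472915649, -0.19416187703609467), (0.195992112159729, 0.09888036549091339), 89.74810791015625)
```

>>> apply_moves --pt "0 0 0 -0.076" --pt "0 0 0 -0.076" --pt "0 0 0 -0.076" --pt "0 0 0 -0.076" --pt "0 0 0 -0.076" --claw 0.3

```text
clock: 0.67
eef_pos: [0.1936, 0.4608, 0.2531]
tool_rot: [-0.002, 1.0, -0.0, -0.0]
ft_force: [0.6, -0.6, -0.3]
grip_width: 0.0597
grasp_force: 0.0
```

>>> apply_moves --pt "-0.52 -0.9 0 0" --pt "-0.52 -0.9 0 0" --pt "-0.52 -0.9 0 0" --pt "-0.52 -0.9 0 0" --pt "-0.52 -0.9 0 0"

```text
clock: 1.08
eef_pos: [0.246, 0.3701, 0.2532]
tool_rot: [-0.0, 1.0, -0.0, -0.0]
ft_force: [-0.3, 1.0, 0.4]
grip_width: 0.0599
grasp_force: 0.0
```

Run:
```python
from h import *
o=bot.get_obs();print(o['eef_pos'],o['tool_rot'],o['joint_pos'],o['grip_width'],o['clock'],o['ft_force'])
```

```text
[0.24595872 0.37005321 0.2531505 ] [-2.85874851e-04  9.99999950e-01 -1.29379631e-04 -4.68587913e-05] [ 9.84227167e-01  1.30810059e-01 -1.31412007e-01  1.30884162e+00
 -6.52492982e-05  9.83655426e-01] 0.059927526789173666 1.0833 [-0.26322317  1.00062861  0.39570709]
```

>>> apply_moves --pt "-0.52 -0.9 0 0" --pt "-0.52 -0.9 0 0" --pt "-0.52 -0.9 0 0" --pt "-0.52 -0.9 0 0" --pt "-0.52 -0.9 0 0"

```text
clock: 1.5
eef_pos: [0.298, 0.28, 0.2533]
tool_rot: [-0.0, 1.0, -0.0, -0.0]
ft_force: [-0.1, -0.6, 0.7]
grip_width: 0.0597
grasp_force: 0.0
```

>>> apply_moves --pt "-0.52 -0.9 0 0" --pt "-0.52 -0.9 0 0" --pt "-0.52 -0.9 0 0" --pt "-0.52 -0.9 0 0" --pt "-0.52 -0.9 0 0"

```text
clock: 1.92
eef_pos: [0.35, 0.19, 0.2533]
tool_rot: [-0.0, 1.0, 0.0, 0.0]
ft_force: [-0.2, 0.5, 1.5]
grip_width: 0.0597
grasp_force: 0.0
```

>>> apply_moves --pt "-0.52 -0.9 0 0" --pt "-0.52 -0.9 0 0" --pt "-0.52 -0.9 0 0" --pt "-0.52 -0.9 0 0" --pt "-0.52 -0.9 0 0"

```text
clock: 2.33
eef_pos: [0.4021, 0.1, 0.2533]
tool_rot: [-0.0, 1.0, 0.0, 0.0]
ft_force: [0.2, 0.2, -0.6]
grip_width: 0.0597
grasp_force: 0.0
```

>>> apply_moves --pt "-0.52 -0.9 0 0" --pt "-0.52 -0.9 0 0" --pt "-0.52 -0.9 0 0" --pt "-0.52 -0.9 0 0" --pt "-0.52 -0.9 0 0"

```text
clock: 2.75
eef_pos: [0.4541, 0.01, 0.2532]
tool_rot: [0.0, 1.0, 0.0, -0.0]
ft_force: [0.9, 0.4, 1.0]
grip_width: 0.06
grasp_force: 0.0
```

>>> apply_moves --pt "-0.52 -0.9 0 0" --pt "-0.52 -0.9 0 0" --pt "-0.52 -0.9 0 0" --pt "-0.52 -0.9 0 0" --pt "-0.52 -0.9 0 0"

```text
clock: 3.17
eef_pos: [0.5061, -0.08, 0.2531]
tool_rot: [0.0, 1.0, 0.0, -0.0]
ft_force: [0.9, 0.7, -0.9]
grip_width: 0.0597
grasp_force: 0.0
```

>>> apply_moves --pt "-0.52 -0.9 0 0" --pt "-0.52 -0.9 0 0" --pt "-0.52 -0.9 0 0" --pt "-0.52 -0.9 0 0" --pt "-0.52 -0.9 0 0"

```text
clock: 3.58
eef_pos: [0.5581, -0.1699, 0.253]
tool_rot: [-0.0, 1.0, 0.0, -0.0]
ft_force: [0.5, 0.6, 0.5]
grip_width: 0.0597
grasp_force: 0.0
```

>>> apply_moves --pt "-0.54 -0.9 0 0" --pt "-0.54 -0.9 0 0" --pt "-0.54 -0.9 0 0" --pt "-0.54 -0.9 0 0" --pt "-0.54 -0.7 0 0"

```text
clock: 4.0
eef_pos: [0.612, -0.2564, 0.2528]
tool_rot: [0.0, 1.0, -0.0, -0.0]
ft_force: [0.6, -0.5, 0.7]
grip_width: 0.06
grasp_force: 0.0
```

>>> apply_moves --pt "0 0 0.8 0" --pt "0 0 0.8 0" --pt "0 0 0.8 0" --pt "0 0 0.8 0" --pt "0 0 0 0"

```text
clock: 4.42
eef_pos: [0.6097, -0.2542, 0.1847]
tool_rot: [-0.0, 1.0, 0.002, -0.004]
ft_force: [-1.6, 0.2, -0.9]
grip_width: 0.0596
grasp_force: 0.0
```

Run:
```python
from h import *
o=bot.get_obs();print(o['eef_pos'],o['joint_pos'],o['grip_width'])
for n in('side','top'):
    c=bot.camera(n);a=c['image']
    u,v=proj(c,[[.6135,-.256,.1]])[0].astype(int);print(n,u,v)
    cv2.imwrite(f'pics/{n}1.png',a)
    if n=='side': cv2.imwrite('pics/s1.png',cv2.resize(a[v-90:v+90,u-120:u+120],None,fx=3,fy=3))
```

```text
[ 0.60970796 -0.25419744  0.18473761] [-3.95019212e-01  6.04060112e-01  3.80226953e-01  1.35486155e+00
  3.53294628e-05 -3.95029921e-01] 0.05958533512093155
side 300 182
top 435 225
```

View pics/s1.png

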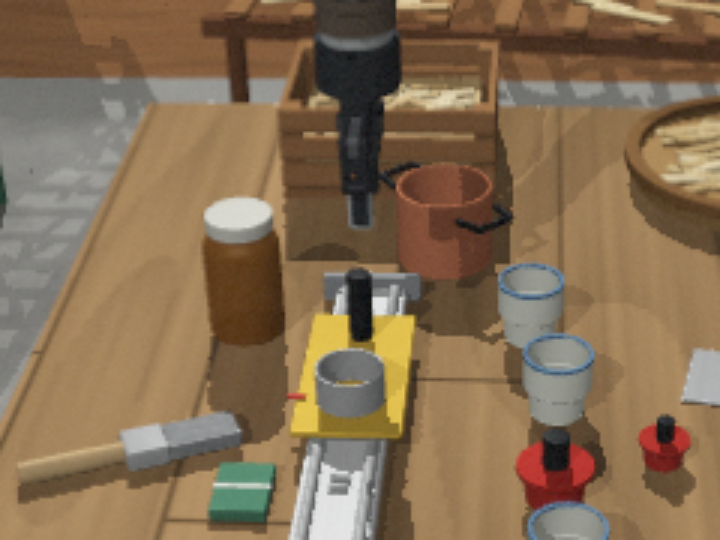

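Side view: the gripper is in line with the handle, with finger at crop (360,220) above the handle top at (360,275). The jar is clear of it.

>>> apply_moves --pt "-0.02 0 0.47 0" --pt "-0.02 0 0.47 0" --pt "-0.02 0 0.47 0" --pt "-0.02 0 0.47 0" --pt "-0.02 0 0.47 0"

```text
clock: 4.93
eef_pos: [0.6137, -0.2549, 0.1413]
tool_rot: [-0.0, 1.0, 0.0, -0.0]
ft_force: [1.2, -0.2, -0.3]
grip_width: 0.0598
grasp_force: 0.0
```

>>> apply_moves --pt "-0.02 0 0.47 0" --pt "-0.02 0 0.47 0" --pt "-0.02 0 0.47 0" --pt "-0.02 0 0.47 0" --pt "-0.02 0 0.47 0"

```text
clock: 5.35
eef_pos: [0.6158, -0.255, 0.0943]
tool_rot: [-0.0, 1.0, 0.0, -0.0]
ft_force: [0.3, 0.1, -0.2]
grip_width: 0.06
grasp_force: 0.0
```

>>> apply_moves --pt "0 0 0 0" --pt "0 0 0 0" --pt "0 0 0 0" --pt "0 0 0 0" --pt "0 0 0 0" --claw 1

```text
clock: 5.77
eef_pos: [0.616, -0.2551, 0.0959]
tool_rot: [-0.0, 1.0, -0.0, 0.0]
ft_force: [0.1, -0.3, -0.3]
grip_width: 0.0223
grasp_force: 58.9
```

>>> apply_moves --pt "0 0 0 0" --pt "0 0 0 0" --pt "0 0 0 0" --pt "0 0 0 0" --pt "0 0 0 0"

```text
clock: 6.18
eef_pos: [0.6161, -0.2551, 0.0959]
tool_rot: [-0.0, 1.0, -0.0, 0.0]
ft_force: [-0.7, -0.6, 2.1]
grip_width: 0.0223
grasp_force: 59.1
```

Run:
```python
from h import *
c=bot.camera('side');y=[p for _,s,p in blobs(c,'blue',20,3)]
for p in y: print(circ(c,p,.064))
for ce,s,p in blobs(c,'yellow',100,3): w=plane(c,p,.03).astype(np.float32);print(cv2.minAreaRect(w), w[:,1].max())
```

```text
(array([ 0.45598075, -0.30561951]), 0.06727809458971024)
(array([ 0.4313353 , -0.17809713]), 0.06844299286603928)
(array([0.42240423, 0.07275186]), 0.06742661446332932)
(array([0.68604702, 0.19561209]), 0.08321356028318405)
(array([0.42823562, 0.19414002]), 0.0662340372800827)
((0.6081712245941162, -0.11509422957897186), (0.0705554336309433, 0.05120854824781418), 12.08873176574707) -0.09037079
```

>>> apply_moves --pt "0 0.2 0 0" --pt "0 0.4 0 0" --pt "0 0.5 0 0" --pt "0 0.5 0 0" --pt "0 0.5 0 0"

```text
clock: 6.65
eef_pos: [0.6159, -0.2118, 0.0958]
tool_rot: [-0.0, 1.0, -0.0, 0.0]
ft_force: [-1.0, -2.1, 4.9]
grip_width: 0.0222
grasp_force: 59.8
```

>>> apply_moves --pt "0 0.5 0 0" --pt "0 0.5 0 0" --pt "0 0.5 0 0" --pt "0 0.5 0 0" --pt "0 0.5 0 0"

```text
clock: 7.07
eef_pos: [0.6157, -0.1616, 0.0958]
tool_rot: [-0.0, 1.0, -0.0, 0.0]
ft_force: [-1.7, -2.1, 6.2]
grip_width: 0.0222
grasp_force: 59.9
```

>>> apply_moves --pt "0 0.4 0 0" --pt "0 0.25 0 0" --pt "0 0.15 0 0" --pt "0 0 0 0" --pt "0 0 0 0"

```text
clock: 7.48
eef_pos: [0.6157, -0.146, 0.0958]
tool_rot: [-0.0, 1.0, 0.001, 0.0]
ft_force: [-1.0, 1.0, 6.1]
grip_width: 0.0222
grasp_force: 60.3
```

Run:
```python
from h import *
o=bot.get_obs();print(o['eef_pos'],o['ft_force'])
c=bot.camera('top');a=c['image'];u,v=proj(c,[[.66,-.042,.03]])[0].astype(int)
cv2.imwrite('pics/t2.png',cv2.resize(a[v-60:v+60,u-80:u+80],None,fx=4,fy=4,interpolation=cv2.INTER_CUBIC));print(u,v)
```

```text
[ 0.61567576 -0.14598647  0.09581191] [-0.95963149  1.04181276  6.14721703]
341 200
```

View pics/t2.png

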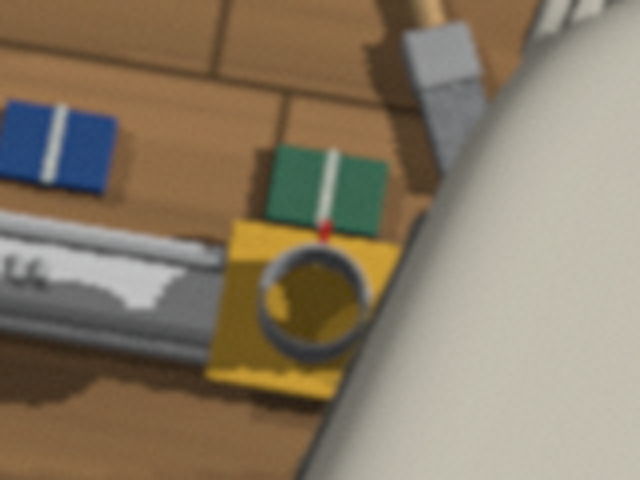

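The pointer at (325,232) sits on the green flag's white line, and the force has changed sign, so the detent has pulled it in. Release, rise, and go above bowl C.

>>> apply_moves --pt "0 0 0 0" --pt "0 0 0 0" --pt "0 0 0 0" --pt "0 0 0 0" --pt "0 0 0 0" --claw 0.3

```text
clock: 7.95
eef_pos: [0.6156, -0.1465, 0.0948]
tool_rot: [-0.0, 1.0, 0.0, -0.0]
ft_force: [-0.0, -0.2, 1.1]
grip_width: 0.06
grasp_force: 0.0
```

>>> apply_moves --pt "0 0 -0.3 0" --pt "0 0 -0.6 0" --pt "0 0 -0.9 0" --pt "0 0 -0.9 0" --pt "0 0 -0.9 0"

```text
clock: 8.37
eef_pos: [0.6157, -0.147, 0.1683]
tool_rot: [0.0, 1.0, 0.0, -0.0]
ft_force: [1.6, -0.3, 0.7]
grip_width: 0.0599
grasp_force: 0.0
```

>>> apply_moves --pt "0.9 -0.16 -0.3 0" --pt "0.9 -0.16 -0.3 0" --pt "0.9 -0.16 0 0" --pt "0.9 -0.16 0 0" --pt "0.9 -0.16 0 0" --claw 0

```text
clock: 8.78
eef_pos: [0.5251, -0.1631, 0.18]
tool_rot: [-0.0, 1.0, -0.0, 0.0]
ft_force: [-0.1, 0.5, -0.8]
grip_width: 0.0856
grasp_force: 0.0
```

>>> apply_moves --pt "0.9 -0.16 0 0" --pt "0.9 -0.16 0 0" --pt "0.9 -0.16 0 0" --pt "0.9 -0.16 0 0" --pt "0.8 -0.16 0 0"

```text
clock: 9.2
eef_pos: [0.4368, -0.1791, 0.1799]
tool_rot: [0.0, 1.0, -0.0, 0.0]
ft_force: [-0.7, -0.1, 0.4]
grip_width: 0.0854
grasp_force: 0.0
```

Run:
```python
from h import *
o=bot.get_obs();print(o['eef_pos'],o['ft_force'])
for n in('top','side'):
    c=bot.camera(n);a=c['image'];u,v=proj(c,[[.6135,-.042,.064]])[0].astype(int)
    cv2.imwrite(f'pics/{n}h.png',cv2.resize(a[v-40:v+40,u-50:u+50],None,fx=6,fy=6,interpolation=cv2.INTER_CUBIC));print(u,v)
    for ce,s,p in blobs(c,'blue',20,3): print(n,circ(c,p,.064))
a=np.hstack([cv2.imread('pics/toph.png')[:,100:500],cv2.imread('pics/sideh.png')[:,100:500]]);cv2.imwrite('pics/hh.png',a)
```

```text
[ 0.43675043 -0.17911927  0.1798779 ] [-0.74167785 -0.07421914  0.39273509]
339 214
top (array([0.67896527, 0.13964486]), 0.05224637687206268)
top (array([0.67856848, 0.10612735]), 0.053274575620889664)
top (array([0.44092423, 0.18341872]), 0.050425123423337936)
top (array([0.4399057 , 0.06625076]), 0.04627669230103493)
top (array([0.40332806, 0.19560274]), 0.03862210735678673)
top (array([ 0.42982268, -0.15749079]), 0.040603604167699814)
293 237
side (array([ 0.45711699, -0.30554727]), 0.06648968905210495)
side (array([ 0.4313353 , -0.17809713]), 0.06844299286603928)
side (array([0.42316779, 0.07211633]), 0.06636381149291992)
side (array([0.68604702, 0.19561209]), 0.08321356028318405)
side (array([0.42802471, 0.19416787]), 0.06622561812400818)
```

View pics/hh.png

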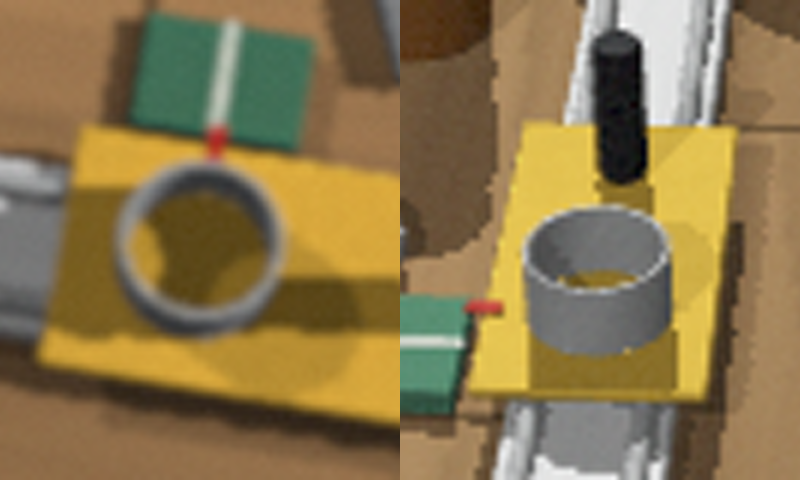

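Crops: the holder rim is centred at (201,238) in the top half and (598,249) in the side half, with the pointer still on the line.

Run:
```python
from h import *
for n,p in(('top',[339.2,213.7]),('side',[292.7,238.5])):
    c=bot.camera(n); print(n,plane(c,[p],.064), proj(c,[[.6135,-.042,.064]]))
print(bot.get_obs()['eef_pos'])
```

```text
top [[ 0.61512641 -0.04186138]] [[339.14597711 214.3788659 ]]
side [[ 0.61467558 -0.03669479]] [[293.37781231 237.28170951]]
[ 0.43830951 -0.1792688   0.18004626]
```

>>> apply_moves --pt "0.4 -0.02 0.6 0" --pt "0 0 0.8 0" --pt "0 0 0.8 0" --pt "0 0 0.8 0" --pt "0 0 0.8 0"

```text
clock: 9.82
eef_pos: [0.4313, -0.1794, 0.1029]
tool_rot: [-0.0, 1.0, -0.0, 0.001]
ft_force: [-0.4, -0.1, 0.6]
grip_width: 0.0858
grasp_force: 0.0
```

>>> apply_moves --pt "0 0 0.7 0" --pt "0 0 0.7 0" --pt "0 0 0.6 0" --pt "0 0 0.5 0" --pt "0 0 0 0"

```text
clock: 10.23
eef_pos: [0.4297, -0.1787, 0.0514]
tool_rot: [-0.0, 1.0, 0.001, -0.001]
ft_force: [-0.4, -0.4, 0.2]
grip_width: 0.0855
grasp_force: 0.0
```

>>> apply_moves --pt "0 0 0 0" --pt "0 0 0 0" --pt "0 0 0 0" --pt "0 0 0 0" --pt "0 0 0 0" --claw 1

```text
clock: 10.65
eef_pos: [0.4312, -0.1798, 0.0545]
tool_rot: [-0.0, 1.0, -0.0, 0.002]
ft_force: [0.9, 0.9, 4.0]
grip_width: 0.0627
grasp_force: 65.9
```

Run:
```python
from h import *
o=bot.get_obs();print(o['eef_pos'],o['ft_force'],o['grip_width'],o['grasp_force'])
c=bot.camera('side');a=c['image'];u,v=proj(c,[[.43,-.18,.05]])[0].astype(int)
cv2.imwrite('pics/g1.png',cv2.resize(a[v-70:v+50,u-80:u+80],None,fx=4,fy=4,interpolation=cv2.INTER_CUBIC))
```

```text
[ 0.43123103 -0.17977764  0.05449726] [0.90549678 0.87841264 4.01480957] 0.06268756599066574 65.89130200445652
```

View pics/g1.png

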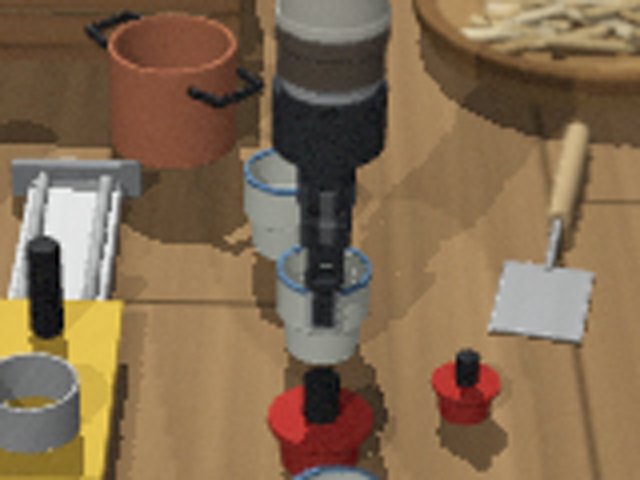

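Grasp looks good: opening 62.7 mm, and the finger tip at crop (323,325) is just above the shoulder. Lift and carry.

>>> apply_moves --pt "0 0 -0.5 0" --pt "0 0 -1 0" --pt "0 0 -1 0" --pt "0 0 -1 0" --pt "0 0 -1 0"

```text
clock: 11.12
eef_pos: [0.429, -0.1792, 0.1437]
tool_rot: [-0.0, 1.0, 0.0, -0.001]
ft_force: [-1.0, -0.3, -1.2]
grip_width: 0.0625
grasp_force: 66.0
```

>>> apply_moves --pt "-0.9 0.7 -0.2 0" --pt "-0.9 0.7 0 0" --pt "-0.9 0.7 0 0" --pt "-0.9 0.7 0 0" --pt "-0.9 0.7 0 0"

```text
clock: 11.53
eef_pos: [0.5198, -0.1087, 0.1469]
tool_rot: [0.0, 1.0, 0.0, -0.001]
ft_force: [0.0, -1.0, -1.6]
grip_width: 0.0625
grasp_force: 66.0
```

>>> apply_moves --pt "-0.95 0.7 0 0" --pt "-0.95 0.7 0 0" --pt "-0.95 0.7 0 0" --pt "-0.95 0.7 0 0" --pt "-0.8 0.6 0 0"

```text
clock: 11.95
eef_pos: [0.6123, -0.0403, 0.1465]
tool_rot: [-0.0, 1.0, 0.0, -0.001]
ft_force: [-0.4, 0.1, -1.5]
grip_width: 0.0627
grasp_force: 66.0
```

>>> apply_moves --pt "0 0 0 0" --pt "0 0 0 0" --pt "0 0 0 0" --pt "0 0 0 0" --pt "0 0 0 0"

```text
clock: 12.37
eef_pos: [0.6109, -0.0421, 0.1473]
tool_rot: [0.0, 1.0, -0.0, -0.0]
ft_force: [-0.9, 0.3, -2.9]
grip_width: 0.0627
grasp_force: 66.0
```

Run:
```python
from h import *
o=bot.get_obs();print(o['eef_pos'],o['ft_force'],o['grip_width'],o['grasp_force'])
c=bot.camera('side');a=c['image'];u,v=proj(c,[[.615,-.041,.1]])[0].astype(int)
cv2.imwrite('pics/g2.png',cv2.resize(a[v-50:v+60,u-80:u+80],None,fx=4,fy=4,interpolation=cv2.INTER_CUBIC))
```

```text
[ 0.61088683 -0.04212458  0.14726291] [-0.92176538  0.3141073  -2.89760036] 0.06273425718814059 66.01351350545883
```

View pics/g2.png

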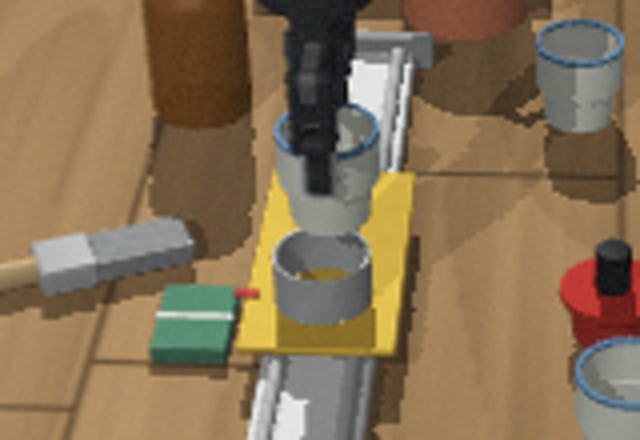

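The bowl at crop (327,170) hangs just above the holder at (322,262). Measure the offset from the rim.

Run:
```python
from h import *
o=bot.get_obs();z=o['eef_pos'][2]-.0545+.064
for n in('side','top'):
    c=bot.camera(n)
    for ce,s,p in blobs(c,'blue',8,3):
        q,d=circ(c,p,z)
        w=plane(c,p,z)
        if abs(q[0]-.61)<.06 and abs(q[1]+.04)<.06: print(n,q,d,w.min(0),w.max(0))
print(o['eef_pos'])
```

```text
side [ 0.59632558 -0.03878037] 0.059116605669260025 [ 0.5782785  -0.06805341] [ 0.60047938 -0.00950732]
side [ 0.63162243 -0.03502061] 0.04573653265833855 [ 0.62654712 -0.05730614] [ 0.64053768 -0.01282524]
[ 0.61106299 -0.04207593  0.1474149 ]
```

>>> apply_moves --pt "-0.26 0.07 0 0" --pt "0 0 0.4 0" --pt "0 0 0.5 0" --pt "0 0 0.5 0" --pt "0 0 0.5 0"

```text
clock: 12.93
eef_pos: [0.6163, -0.0399, 0.1075]
tool_rot: [-0.0, 1.0, 0.0, -0.001]
ft_force: [-1.3, -0.5, -1.8]
grip_width: 0.0626
grasp_force: 66.0
```

>>> apply_moves --pt "0 0 0.3 0" --pt "0 0 0.2 0" --pt "0 0 0.2 0" --pt "0 0 0.2 0" --pt "0 0 0 0"

```text
clock: 13.35
eef_pos: [0.6165, -0.0399, 0.0905]
tool_rot: [-0.0, 1.0, 0.0, -0.001]
ft_force: [0.4, 0.5, -1.0]
grip_width: 0.0627
grasp_force: 66.0
```

>>> apply_moves --pt "0 0 0.05 0" --pt "0 0 0 0" --pt "0 0 0 0" --pt "0 0 0 0" --pt "0 0 0 0" --claw 0

```text
clock: 13.77
eef_pos: [0.6173, -0.04, 0.0909]
tool_rot: [-0.0, 1.0, -0.0, 0.001]
ft_force: [0.3, 0.3, -0.3]
grip_width: 0.0854
grasp_force: 0.0
```

>>> apply_moves --pt "0 0 -0.5 0" --pt "0 0 -1 0" --pt "0 0 -1 0" --pt "0 0 -1 0" --pt "0 0 -1 0"

```text
clock: 14.18
eef_pos: [0.617, -0.04, 0.1822]
tool_rot: [-0.0, 1.0, -0.0, 0.0]
ft_force: [0.4, -0.3, -0.2]
grip_width: 0.0858
grasp_force: 0.0
```

>>> apply_moves --pt "0.97 0.56 0 0" --pt "0.97 0.56 0 0" --pt "0.97 0.56 0 0" --pt "0.97 0.56 0 0" --pt "0.97 0.56 0 0"

```text
clock: 14.6
eef_pos: [0.5193, 0.0164, 0.1814]
tool_rot: [0.0, 1.0, 0.0, 0.001]
ft_force: [-0.6, -0.1, 1.0]
grip_width: 0.0853
grasp_force: 0.0
```

>>> apply_moves --pt "0.97 0.56 0 0" --pt "0.97 0.56 0 0" --pt "0.97 0.56 0 0" --pt "0.97 0.56 0 0" --pt "0.97 0.56 0 0"

```text
clock: 15.02
eef_pos: [0.4222, 0.0725, 0.1813]
tool_rot: [0.0, 1.0, 0.0, 0.001]
ft_force: [0.3, 1.0, 0.4]
grip_width: 0.0855
grasp_force: 0.0
```

>>> apply_moves --pt "0 0 0 0" --pt "0 0 0 0" --pt "0 0 0 0" --pt "0 0 0 0" --pt "0 0 0 0"

```text
clock: 15.43
eef_pos: [0.4239, 0.0717, 0.1805]
tool_rot: [0.0, 1.0, 0.0, 0.0]
ft_force: [0.4, 0.7, 0.3]
grip_width: 0.0854
grasp_force: 0.0
```

```bash
cat > look.py <<'E'
from h import *
import sys
hz=float(sys.argv[1])
print(bot.get_obs()['eef_pos'])
for n in('top','side'):
    c=bot.camera(n)
    cv2.imwrite(f'pics/last_{n}.png',c['image'])
    for col in('blue','red'):
        for ce,s,p in blobs(c,col,8,3):
            for z in ([.064,hz] if col=='blue' else [.036]):
                q,d=circ(c,p,z);w=plane(c,p,z)
                if .3<q[0]<.64 and -.45<q[1]<.3 and d<.075 and (z==.064 and q[0]<.5 or z==hz and abs(q[0]-.615)<.06 and abs(q[1]+.04)<.06 or col=='red'): print(n,col,z,q.round(4),round(d,4),'bbox ctr',((w.min(0)+w.max(0))/2).round(4),np.ptp(w,axis=0).round(3))
E
python3 look.py .098
```

```text
[0.4238503  0.07167287 0.180513  ]
top blue 0.098 [ 0.6009 -0.0393] 0.055 bbox ctr [ 0.5924 -0.0393] [0.022 0.055]
top blue 0.064 [ 0.4544 -0.3094] 0.0654 bbox ctr [ 0.4545 -0.3091] [0.064 0.063]
top blue 0.064 [0.4063 0.0452] 0.0204 bbox ctr [0.4063 0.0452] [0.018 0.011]
top red 0.036 [ 0.4302 -0.0501] 0.0642 bbox ctr [ 0.4305 -0.0505] [0.062 0.063]
top red 0.036 [ 0.3349 -0.1062] 0.0416 bbox ctr [ 0.3344 -0.1065] [0.04 0.04]
side blue 0.064 [ 0.4609 -0.3051] 0.0647 bbox ctr [ 0.4694 -0.305 ] [0.035 0.063]
side blue 0.098 [ 0.6134 -0.0374] 0.0696 bbox ctr [ 0.6148 -0.0374] [0.062 0.066]
side blue 0.064 [0.4217 0.0726] 0.0673 bbox ctr [0.4227 0.0726] [0.061 0.067]
side blue 0.064 [0.428  0.1942] 0.0662 bbox ctr [0.4277 0.1938] [0.061 0.065]
side red 0.036 [ 0.3354 -0.0738] 0.0626 bbox ctr [ 0.3375 -0.0738] [0.037 0.058]
side red 0.036 [ 0.4581 -0.0511] 0.0231 bbox ctr [ 0.4581 -0.0511] [0.008 0.022]
side red 0.036 [ 0.4344 -0.0143] 0.0568 bbox ctr [ 0.4298 -0.0162] [0.043 0.05 ]
side red 0.036 [0.5519 0.2949] 0.0286 bbox ctr [0.547  0.2948] [0.015 0.028]
```

>>> apply_moves --pt "0.05 0 0.6 0" --pt "0 0 0.8 0" --pt "0 0 0.8 0" --pt "0 0 0.8 0" --pt "0 0 0.8 0"

```text
clock: 15.95
eef_pos: [0.4223, 0.0717, 0.1035]
tool_rot: [0.0, 1.0, 0.0, 0.0]
ft_force: [0.3, -0.4, 1.0]
grip_width: 0.0854
grasp_force: 0.0
```

>>> apply_moves --pt "0 0 0.7 0" --pt "0 0 0.7 0" --pt "0 0 0.6 0" --pt "0 0 0.5 0" --pt "0 0 0 0"

```text
clock: 16.37
eef_pos: [0.4206, 0.0715, 0.0523]
tool_rot: [0.0, 1.0, -0.0, -0.002]
ft_force: [-0.6, 0.0, 1.1]
grip_width: 0.0854
grasp_force: 0.0
```

>>> apply_moves --pt "0 0 0 0" --pt "0 0 0 0" --pt "0 0 0 0" --pt "0 0 0 0" --pt "0 0 0 0" --claw 1

```text
clock: 16.78
eef_pos: [0.4228, 0.0721, 0.0551]
tool_rot: [-0.0, 1.0, 0.0, 0.001]
ft_force: [-0.4, -0.7, 3.2]
grip_width: 0.0612
grasp_force: 66.2
```

>>> apply_moves --pt "0 0 -0.5 0" --pt "0 0 -1 0" --pt "0 0 -1 0" --pt "0 0 -1 0" --pt "0 0 -1 0"

```text
clock: 17.2
eef_pos: [0.4214, 0.072, 0.1451]
tool_rot: [-0.0, 1.0, 0.0, -0.0]
ft_force: [0.1, 1.0, -1.1]
grip_width: 0.0612
grasp_force: 66.0
```

>>> apply_moves --pt "0 0 -1 0" --pt "0 0 -1 0" --pt "0 0 -0.3 0" --pt "0 0 0 0" --pt "0 0 0 0"

```text
clock: 17.62
eef_pos: [0.4216, 0.072, 0.1898]
tool_rot: [-0.0, 1.0, 0.0, -0.0]
ft_force: [0.4, -0.8, -1.7]
grip_width: 0.0615
grasp_force: 66.0
```

>>> apply_moves --pt "-0.96 -0.56 0 0" --pt "-0.96 -0.56 0 0" --pt "-0.96 -0.56 0 0" --pt "-0.96 -0.56 0 0" --pt "-0.96 -0.56 0 0"

```text
clock: 18.03
eef_pos: [0.5176, 0.0154, 0.188]
tool_rot: [-0.0, 1.0, -0.0, -0.002]
ft_force: [0.4, -0.4, -1.5]
grip_width: 0.0615
grasp_force: 66.0
```

>>> apply_moves --pt "-0.96 -0.56 0 0" --pt "-0.96 -0.56 0 0" --pt "-0.96 -0.56 0 0" --pt "-0.9 -0.56 0 0" --pt "-0.7 -0.5 0 0"

```text
clock: 18.45
eef_pos: [0.6078, -0.0395, 0.1874]
tool_rot: [0.0, 1.0, 0.0, -0.002]
ft_force: [-0.2, 1.0, -2.0]
grip_width: 0.0614
grasp_force: 66.0
```

>>> apply_moves --pt "0 0 0 0" --pt "0 0 0 0" --pt "0 0 0 0" --pt "0 0 0 0" --pt "0 0 0 0"

```text
clock: 18.87
eef_pos: [0.6067, -0.0382, 0.19]
tool_rot: [-0.0, 1.0, 0.0, -0.001]
ft_force: [0.5, 0.2, -0.7]
grip_width: 0.0614
grasp_force: 66.0
```

```bash
cat > hov.py <<'E'
from h import *
import sys
dz=float(sys.argv[1])   # TCP z minus bowl origin z
o=bot.get_obs();z=o['eef_pos'][2]-dz+.064
c=bot.camera('side')
P=[p for ce,s,p in blobs(c,'blue',4,1) if np.abs(plane(c,[ce],z)[0]-[.612,-.038]).max()<.038]
w=plane(c,np.vstack(P),z);print('rim',(w.min(0)+w.max(0))/2,np.ptp(w,axis=0))
print(o['eef_pos'],o['clock'])
E
python3 hov.py .0545
```

```text
rim [ 0.6062296  -0.03416694] [0.06164395 0.06042877]
[ 0.60673145 -0.03817089  0.19000502] 18.8667
```

>>> apply_moves --pt "-0.43 -0.09 0 0" --pt "0 0 0.5 0" --pt "0 0 0.6 0" --pt "0 0 0.5 0" --pt "0 0 0.5 0"

```text
clock: 19.33
eef_pos: [0.6154, -0.0403, 0.147]
tool_rot: [-0.0, 1.0, 0.0, -0.001]
ft_force: [-0.0, -0.3, -2.3]
grip_width: 0.0617
grasp_force: 66.0
```

>>> apply_moves --pt "0 0 0.4 0" --pt "0 0 0.3 0" --pt "0 0 0.25 0" --pt "0 0 0.2 0" --pt "0 0 0 0"

```text
clock: 19.75
eef_pos: [0.6157, -0.0406, 0.1244]
tool_rot: [-0.0, 1.0, 0.0, -0.001]
ft_force: [0.3, 0.4, -1.7]
grip_width: 0.0614
grasp_force: 66.0
```

>>> apply_moves --pt "0 0 0.05 0" --pt "0 0 0 0" --pt "0 0 0 0" --pt "0 0 0 0" --pt "0 0 0 0" --claw 0

```text
clock: 20.17
eef_pos: [0.6165, -0.0406, 0.1249]
tool_rot: [-0.0, 1.0, -0.0, 0.001]
ft_force: [0.9, 0.2, -0.0]
grip_width: 0.0854
grasp_force: 0.0
```

>>> apply_moves --pt "0 0 -0.5 0" --pt "0 0 -1 0" --pt "0 0 -1 0" --pt "0 0 -1 0" --pt "0 0 -0.5 0"

```text
clock: 20.58
eef_pos: [0.6175, -0.0407, 0.2082]
tool_rot: [-0.0, 1.0, -0.0, 0.003]
ft_force: [-0.0, -0.6, -0.3]
grip_width: 0.0856
grasp_force: 0.0
```

>>> apply_moves --pt "0.63 0.78 0 0" --pt "0.63 0.78 0 0" --pt "0.63 0.78 0 0" --pt "0.63 0.78 0 0" --pt "0.63 0.78 0 0"

```text
clock: 21.0
eef_pos: [0.5525, 0.038, 0.2046]
tool_rot: [0.0, 1.0, 0.0, 0.0]
ft_force: [0.2, 0.2, 0.4]
grip_width: 0.0857
grasp_force: 0.0
```

>>> apply_moves --pt "0.63 0.78 0 0" --pt "0.63 0.78 0 0" --pt "0.63 0.78 0 0" --pt "0.63 0.78 0 0" --pt "0.63 0.78 0 0"

```text
clock: 21.42
eef_pos: [0.4895, 0.1161, 0.2047]
tool_rot: [-0.0, 1.0, 0.0, 0.0]
ft_force: [1.4, -0.2, 0.6]
grip_width: 0.0854
grasp_force: 0.0
```

>>> apply_moves --pt "0.63 0.78 0 0" --pt "0.63 0.78 0 0" --pt "0.63 0.78 0 0" --pt "0.63 0.78 0 0" --pt "0.63 0.78 0 0"

```text
clock: 21.83
eef_pos: [0.4264, 0.1941, 0.2047]
tool_rot: [-0.0, 1.0, 0.0, 0.0]
ft_force: [0.4, -0.0, 0.2]
grip_width: 0.0854
grasp_force: 0.0
```

>>> apply_moves --pt "0 0 0 0" --pt "0 0 0 0" --pt "0 0 0 0" --pt "0 0 0 0" --pt "0 0 0 0"

```text
clock: 22.25
eef_pos: [0.4277, 0.1928, 0.2043]
tool_rot: [0.001, 1.0, -0.0, 0.0]
ft_force: [-0.5, -0.2, -0.2]
grip_width: 0.0856
grasp_force: 0.0
```

```bash
python3 look.py .132
```

```text
[0.42766312 0.19279856 0.20434369]
top blue 0.132 [ 0.6296 -0.0413] 0.0536 bbox ctr [ 0.637  -0.0413] [0.019 0.053]
top blue 0.132 [ 0.603  -0.0401] 0.0559 bbox ctr [ 0.5938 -0.0401] [0.025 0.055]
top blue 0.064 [0.4257 0.1932] 0.0642 bbox ctr [0.4174 0.1926] [0.046 0.063]
top blue 0.064 [ 0.4544 -0.3094] 0.0654 bbox ctr [ 0.4545 -0.3091] [0.064 0.063]
top red 0.036 [0.5798 0.2948] 0.0433 bbox ctr [0.5798 0.2948] [0.04  0.017]
top red 0.036 [ 0.4304 -0.0503] 0.065 bbox ctr [ 0.4307 -0.0501] [0.062 0.064]
top red 0.036 [ 0.334  -0.1064] 0.0415 bbox ctr [ 0.3339 -0.1065] [0.04 0.04]
side blue 0.064 [ 0.4709 -0.3075] 0.058 bbox ctr [ 0.477  -0.3075] [0.02  0.057]
side blue 0.132 [ 0.6151 -0.0396] 0.0689 bbox ctr [ 0.6161 -0.0403] [0.061 0.067]
side blue 0.064 [0.4281 0.1943] 0.066 bbox ctr [0.4277 0.194 ] [0.061 0.064]
side red 0.036 [ 0.3355 -0.0668] 0.0454 bbox ctr [ 0.3391 -0.065 ] [0.034 0.04 ]
side red 0.036 [ 0.4463 -0.0059] 0.0413 bbox ctr [ 0.4463 -0.0058] [0.02  0.036]
side red 0.036 [0.5491 0.2975] 0.0339 bbox ctr [0.5422 0.2975] [0.019 0.034]
```

>>> apply_moves --pt "0 0 0.5 0" --pt "0 0 0.9 0" --pt "0 0 0.9 0" --pt "0 0 0.9 0" --pt "0 0 0.9 0"

```text
clock: 22.77
eef_pos: [0.4275, 0.1931, 0.1216]
tool_rot: [0.0, 1.0, 0.0, 0.0]
ft_force: [-0.1, 0.2, -0.8]
grip_width: 0.0853
grasp_force: 0.0
```

>>> apply_moves --pt "0 0 0.9 0" --pt "0 0 0.9 0" --pt "0 0 0.9 0" --pt "0 0 0.5 0" --pt "0 0 0.2 0"

```text
clock: 23.18
eef_pos: [0.4261, 0.1924, 0.0525]
tool_rot: [0.0, 1.0, -0.001, -0.002]
ft_force: [-0.8, -0.5, -0.1]
grip_width: 0.0852
grasp_force: 0.0
```

>>> apply_moves --pt "0 0 0 0" --pt "0 0 0 0" --pt "0 0 0 0" --pt "0 0 0 0" --pt "0 0 0 0" --claw 1

```text
clock: 23.6
eef_pos: [0.4279, 0.1937, 0.0552]
tool_rot: [-0.0, 1.0, 0.0, 0.001]
ft_force: [-0.2, -0.0, 1.6]
grip_width: 0.0623
grasp_force: 65.7
```

>>> apply_moves --pt "0 0 -0.5 0" --pt "0 0 -1 0" --pt "0 0 -1 0" --pt "0 0 -1 0" --pt "0 0 -1 0"

```text
clock: 24.02
eef_pos: [0.4268, 0.1933, 0.1453]
tool_rot: [-0.0, 1.0, -0.0, -0.0]
ft_force: [0.0, 0.2, -1.4]
grip_width: 0.0621
grasp_force: 65.8
```

>>> apply_moves --pt "0 0 -1 0" --pt "0 0 -1 0" --pt "0 0 -1 0" --pt "0 0 -0.8 0" --pt "0 0 0 0"

```text
clock: 24.43
eef_pos: [0.429, 0.1943, 0.2239]
tool_rot: [-0.0, 1.0, 0.002, 0.003]
ft_force: [0.9, 0.9, -1.4]
grip_width: 0.0623
grasp_force: 65.9
```

>>> apply_moves --pt "-0.65 -0.78 0 0" --pt "-0.65 -0.78 0 0" --pt "-0.65 -0.78 0 0" --pt "-0.65 -0.78 0 0" --pt "-0.65 -0.78 0 0"

```text
clock: 24.85
eef_pos: [0.492, 0.1146, 0.219]
tool_rot: [-0.0, 1.0, -0.0, -0.001]
ft_force: [-0.0, -0.0, -2.2]
grip_width: 0.0623
grasp_force: 65.9
```

>>> apply_moves --pt "-0.65 -0.78 0 0" --pt "-0.65 -0.78 0 0" --pt "-0.65 -0.78 0 0" --pt "-0.65 -0.78 0 0" --pt "-0.65 -0.78 0 0"

```text
clock: 25.27
eef_pos: [0.5571, 0.0366, 0.2188]
tool_rot: [-0.0, 1.0, -0.0, -0.001]
ft_force: [0.2, 0.3, -1.2]
grip_width: 0.0624
grasp_force: 65.9
```

>>> apply_moves --pt "-0.65 -0.78 0 0" --pt "-0.65 -0.78 0 0" --pt "-0.65 -0.78 0 0" --pt "-0.65 -0.78 0 0" --pt "-0.5 -0.7 0 0"

```text
clock: 25.68
eef_pos: [0.6195, -0.04, 0.2185]
tool_rot: [0.0, 1.0, 0.0, -0.001]
ft_force: [0.9, 0.9, -1.2]
grip_width: 0.0622
grasp_force: 65.9
```

>>> apply_moves --pt "0 0 0 0" --pt "0 0 0 0" --pt "0 0 0 0" --pt "0 0 0 0" --pt "0 0 0 0"

```text
clock: 26.1
eef_pos: [0.6186, -0.0381, 0.2202]
tool_rot: [-0.001, 1.0, 0.0, -0.0]
ft_force: [0.2, -0.3, -1.7]
grip_width: 0.062
grasp_force: 65.9
```

```bash
python3 hov.py .0545
```

```text
rim [ 0.61813775 -0.0341053 ] [0.06308327 0.06141088]
[ 0.61864082 -0.03813845  0.22020821] 26.1
```

>>> apply_moves --pt "0.14 -0.1 0 0" --pt "0 0 0.5 0" --pt "0 0 0.6 0" --pt "0 0 0.5 0" --pt "0 0 0.5 0"

```text
clock: 26.57
eef_pos: [0.6159, -0.0409, 0.177]
tool_rot: [-0.0, 1.0, 0.0, -0.0]
ft_force: [-0.2, -0.5, -1.0]
grip_width: 0.0627
grasp_force: 65.9
```

>>> apply_moves --pt "0 0 0.3 0" --pt "0 0 0.25 0" --pt "0 0 0.2 0" --pt "0 0 0.2 0" --pt "0 0 0 0"

```text
clock: 26.98
eef_pos: [0.6161, -0.041, 0.1585]
tool_rot: [-0.0, 1.0, 0.0, -0.0]
ft_force: [0.4, 0.2, -1.3]
grip_width: 0.0623
grasp_force: 65.9
```

>>> apply_moves --pt "0 0 0.05 0" --pt "0 0 0 0" --pt "0 0 0 0" --pt "0 0 0 0" --pt "0 0 0 0" --claw 0

```text
clock: 27.4
eef_pos: [0.6167, -0.041, 0.1589]
tool_rot: [-0.0, 1.0, -0.0, 0.001]
ft_force: [-0.6, -0.2, 0.0]
grip_width: 0.0856
grasp_force: 0.0
```

>>> apply_moves --pt "0 0 -0.5 0" --pt "0 0 -1 0" --pt "0 0 -1 0" --pt "0 0 -1 0" --pt "0 0 -0.5 0"

```text
clock: 27.82
eef_pos: [0.6175, -0.0411, 0.2422]
tool_rot: [-0.0, 1.0, -0.0, 0.003]
ft_force: [0.1, 0.0, 0.2]
grip_width: 0.0851
grasp_force: 0.0
```

>>> apply_moves --pt "0.53 -0.88 0 0" --pt "0.53 -0.88 0 0" --pt "0.53 -0.88 0 0" --pt "0.53 -0.88 0 0" --pt "0.53 -0.88 0 0"

```text
clock: 28.23
eef_pos: [0.5628, -0.1296, 0.2386]
tool_rot: [-0.0, 1.0, -0.0, 0.0]
ft_force: [0.8, 0.1, 0.0]
grip_width: 0.0854
grasp_force: 0.0
```

>>> apply_moves --pt "0.53 -0.88 0 0" --pt "0.53 -0.88 0 0" --pt "0.53 -0.88 0 0" --pt "0.53 -0.88 0 0" --pt "0.53 -0.88 0 0"

```text
clock: 28.65
eef_pos: [0.5098, -0.2178, 0.2386]
tool_rot: [-0.0, 1.0, -0.0, 0.0]
ft_force: [0.7, 0.4, -0.6]
grip_width: 0.0855
grasp_force: 0.0
```

>>> apply_moves --pt "0.53 -0.88 0 0" --pt "0.53 -0.88 0 0" --pt "0.53 -0.88 0 0" --pt "0.53 -0.88 0 0" --pt "0.53 -0.88 0 0"

```text
clock: 29.07
eef_pos: [0.4568, -0.3058, 0.2386]
tool_rot: [-0.0, 1.0, -0.0, 0.0]
ft_force: [0.3, 0.6, 0.3]
grip_width: 0.0856
grasp_force: 0.0
```

>>> apply_moves --pt "0 0 0 0" --pt "0 0 0 0" --pt "0 0 0 0" --pt "0 0 0 0" --pt "0 0 0 0"

```text
clock: 29.48
eef_pos: [0.4579, -0.3042, 0.2384]
tool_rot: [-0.001, 1.0, 0.0, 0.0]
ft_force: [0.9, 0.2, -0.2]
grip_width: 0.0854
grasp_force: 0.0
```

```bash
python3 look.py .166
```

```text
[ 0.45791928 -0.30421225  0.23837112]
top blue 0.166 [ 0.6208 -0.0403] 0.0635 bbox ctr [ 0.6329 -0.0403] [0.028 0.063]
top blue 0.166 [ 0.6032 -0.041 ] 0.0551 bbox ctr [ 0.593 -0.041] [0.022 0.055]
top blue 0.064 [ 0.4551 -0.3095] 0.0668 bbox ctr [ 0.4532 -0.309 ] [0.062 0.063]
top red 0.036 [ 0.431  -0.0494] 0.0631 bbox ctr [ 0.4314 -0.0499] [0.061 0.061]
top red 0.036 [ 0.3342 -0.1065] 0.041 bbox ctr [ 0.3341 -0.1065] [0.04 0.04]
side blue 0.064 [ 0.456  -0.3056] 0.0673 bbox ctr [ 0.4565 -0.3053] [0.061 0.063]
side blue 0.166 [ 0.6149 -0.0381] 0.0687 bbox ctr [ 0.6161 -0.0378] [0.062 0.068]
side red 0.036 [ 0.3364 -0.0751] 0.0611 bbox ctr [ 0.3386 -0.0739] [0.035 0.057]
side red 0.036 [0.5496 0.292 ] 0.0234 bbox ctr [0.5475 0.2919] [0.012 0.023]
```

>>> apply_moves --pt "0.09 -0.14 0.5 0" --pt "0 0 1 0" --pt "0 0 1 0" --pt "0 0 1 0" --pt "0 0 1 0"

```text
clock: 30.0
eef_pos: [0.4554, -0.3076, 0.1467]
tool_rot: [-0.0, 1.0, 0.0, -0.0]
ft_force: [0.2, -0.1, -0.4]
grip_width: 0.0853
grasp_force: 0.0
```

>>> apply_moves --pt "0 0 1 0" --pt "0 0 0.9 0" --pt "0 0 0.9 0" --pt "0 0 0.9 0" --pt "0 0 0.6 0"

```text
clock: 30.42
eef_pos: [0.4544, -0.3069, 0.0597]
tool_rot: [-0.0, 1.0, 0.001, -0.001]
ft_force: [-0.1, -0.5, -0.5]
grip_width: 0.0858
grasp_force: 0.0
```

>>> apply_moves --pt "0 0 0.4 0" --pt "0 0 0 0" --pt "0 0 0 0" --pt "0 0 0 0" --pt "0 0 0 0"

```text
clock: 30.83
eef_pos: [0.4563, -0.3083, 0.0554]
tool_rot: [-0.0, 1.0, -0.001, 0.001]
ft_force: [-0.4, -0.7, 0.0]
grip_width: 0.0856
grasp_force: 0.0
```

>>> apply_moves --pt "0 0 0 0" --pt "0 0 0 0" --pt "0 0 0 0" --pt "0 0 0 0" --pt "0 0 0 0" --claw 1

```text
clock: 31.25
eef_pos: [0.4565, -0.3084, 0.0559]
tool_rot: [-0.0, 1.0, -0.001, 0.001]
ft_force: [-0.7, 0.2, 5.3]
grip_width: 0.0628
grasp_force: 65.5
```

>>> apply_moves --pt "0 0 -0.5 0" --pt "0 0 -1 0" --pt "0 0 -1 0" --pt "0 0 -1 0" --pt "0 0 -1 0"

```text
clock: 31.67
eef_pos: [0.4553, -0.3076, 0.1457]
tool_rot: [-0.0, 1.0, 0.0, -0.0]
ft_force: [0.0, 0.3, -2.3]
grip_width: 0.0635
grasp_force: 65.9
```

>>> apply_moves --pt "0 0 -1 0" --pt "0 0 -1 0" --pt "0 0 -1 0" --pt "0 0 -1 0" --pt "0 0 -1 0"

```text
clock: 32.08
eef_pos: [0.4552, -0.3076, 0.2459]
tool_rot: [-0.0, 1.0, 0.0, -0.0]
ft_force: [0.3, -0.6, -1.6]
grip_width: 0.0626
grasp_force: 65.9
```

>>> apply_moves --pt "0 0 -0.4 0" --pt "-0.53 0.88 0 0" --pt "-0.53 0.88 0 0" --pt "-0.53 0.88 0 0" --pt "-0.53 0.88 0 0"

```text
clock: 32.5
eef_pos: [0.4979, -0.2366, 0.252]
tool_rot: [0.0, 1.0, 0.0, -0.0]
ft_force: [0.3, 0.6, -1.0]
grip_width: 0.0629
grasp_force: 65.9
```

>>> apply_moves --pt "-0.53 0.88 0 0" --pt "-0.53 0.88 0 0" --pt "-0.53 0.88 0 0" --pt "-0.53 0.88 0 0" --pt "-0.53 0.88 0 0"

```text
clock: 32.92
eef_pos: [0.5509, -0.1483, 0.2518]
tool_rot: [-0.0, 1.0, 0.0, -0.001]
ft_force: [0.3, 1.3, -0.8]
grip_width: 0.0627
grasp_force: 65.9
```

>>> apply_moves --pt "-0.53 0.88 0 0" --pt "-0.53 0.88 0 0" --pt "-0.53 0.88 0 0" --pt "-0.53 0.88 0 0" --pt "-0.53 0.88 0 0"

```text
clock: 33.33
eef_pos: [0.6039, -0.0604, 0.2517]
tool_rot: [-0.0, 1.0, 0.0, -0.001]
ft_force: [-0.7, -0.2, -1.8]
grip_width: 0.063
grasp_force: 65.9
```

>>> apply_moves --pt "-0.53 0.88 0 0" --pt "0 0 0 0" --pt "0 0 0 0" --pt "0 0 0 0" --pt "0 0 0 0"

```text
clock: 33.75
eef_pos: [0.614, -0.0446, 0.2521]
tool_rot: [0.0, 1.0, -0.0, -0.0]
ft_force: [0.2, 0.2, -1.9]
grip_width: 0.0629
grasp_force: 66.0
```

```bash
python3 hov.py .0545
```

```text
rim [ 0.6135625  -0.03964963] [0.06375145 0.06301172]
[ 0.61399487 -0.04455225  0.25213488] 33.75
```

>>> apply_moves --pt "-0.1 0.2 0 0" --pt "0 0 0.5 0" --pt "0 0 0.6 0" --pt "0 0 0.5 0" --pt "0 0 0.4 0"

```text
clock: 34.22
eef_pos: [0.6159, -0.0399, 0.2106]
tool_rot: [0.0, 1.0, 0.0, -0.001]
ft_force: [-0.5, -1.1, -0.7]
grip_width: 0.0628
grasp_force: 66.0
```

>>> apply_moves --pt "0 0 0.3 0" --pt "0 0 0.25 0" --pt "0 0 0.2 0" --pt "0 0 0.15 0" --pt "0 0 0 0"

```text
clock: 34.63
eef_pos: [0.6163, -0.0398, 0.1937]
tool_rot: [-0.0, 1.0, 0.0, -0.0]
ft_force: [-0.1, -0.2, -2.2]
grip_width: 0.063
grasp_force: 66.0
```

>>> apply_moves --pt "0 0 0.05 0" --pt "0 0 0 0" --pt "0 0 0 0" --pt "0 0 0 0" --pt "0 0 0 0" --claw 0

```text
clock: 35.05
eef_pos: [0.6168, -0.0398, 0.1938]
tool_rot: [-0.0, 1.0, -0.0, 0.0]
ft_force: [0.2, -0.4, 0.4]
grip_width: 0.0855
grasp_force: 0.0
```

>>> apply_moves --pt "0 0 -0.5 0" --pt "0 0 -1 0" --pt "0 0 -1 0" --pt "0 0 -1 0" --pt "0 0 -0.5 0"

```text
clock: 35.47
eef_pos: [0.6176, -0.0399, 0.2772]
tool_rot: [-0.0, 1.0, -0.0, 0.003]
ft_force: [0.4, -0.6, 0.2]
grip_width: 0.0854
grasp_force: 0.0
```

>>> apply_moves --pt "0.9 -0.05 0 0" --pt "0.9 -0.05 0 0" --pt "0.9 -0.05 0 0" --pt "0.9 -0.05 0 0" --pt "0.9 -0.05 0 0" --claw 0.3

```text
clock: 35.88
eef_pos: [0.5256, -0.0448, 0.2735]
tool_rot: [-0.0, 1.0, -0.0, 0.0]
ft_force: [0.9, 0.2, -0.4]
grip_width: 0.0599
grasp_force: 0.0
```

>>> apply_moves --pt "0.9 -0.05 0 0" --pt "0.9 -0.05 0 0" --pt "0.9 -0.05 0 0" --pt "0.9 -0.05 0 0" --pt "0.9 -0.05 0 0"

```text
clock: 36.3
eef_pos: [0.4356, -0.0498, 0.2736]
tool_rot: [-0.0, 1.0, -0.0, 0.0]
ft_force: [0.4, -0.4, -0.0]
grip_width: 0.06
grasp_force: 0.0
```

>>> apply_moves --pt "0.05 0 0.3 0" --pt "0 0 0.8 0" --pt "0 0 0.9 0" --pt "0 0 0.8 0" --pt "0 0 0 0"

```text
clock: 36.72
eef_pos: [0.4341, -0.0495, 0.2143]
tool_rot: [-0.0, 1.0, 0.0, -0.003]
ft_force: [-0.5, -0.5, 0.0]
grip_width: 0.0597
grasp_force: 0.0
```

```bash
python3 look.py .2
python3 - <<'E'
import cv2
a=cv2.imread('pics/last_side.png');cv2.imwrite('pics/g3.png',cv2.resize(a[130:290,240:440],None,fx=3.5,fy=3.5,interpolation=cv2.INTER_CUBIC))
E
```

```text
[ 0.43405152 -0.04954979  0.21434242]
side blue 0.2 [ 0.6163 -0.0376] 0.0698 bbox ctr [ 0.6162 -0.0377] [0.062 0.069]
side red 0.036 [ 0.3442 -0.074 ] 0.0591 bbox ctr [ 0.3385 -0.0732] [0.039 0.056]
```

View pics/g3.png

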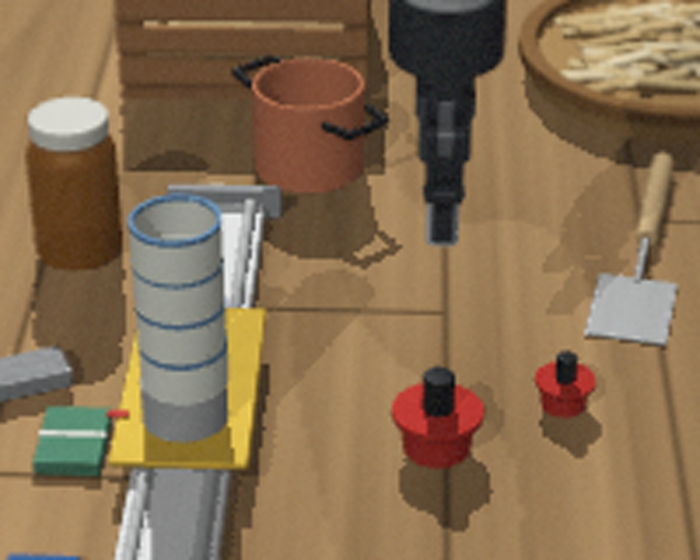

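The four bowls stand in a straight stack at crop (178,300). The cover at (438,410) is in place, with its knob top at (439,376).

Run:
```python
from h import *
print(bot.get_obs()['eef_pos'])
c=bot.camera('side'); print('knob',plane(c,[[439/3.5+240,376/3.5+130]],.066),'flange',plane(c,[[438/3.5+240,412/3.5+130]],.036))
h=hsv(c)
P=np.vstack([p for ce,s,p in blobs(c,'red',8) if abs(ce[0]-365)<20 and abs(ce[1]-250)<25])
w=plane(c,P,.036);print('x',w[:,0].min(),w[:,0].max())
```

```text
[ 0.43566233 -0.04975671  0.21710373]
knob [[ 0.43100182 -0.04610014]] flange [[ 0.43083536 -0.04276146]]
x 0.41058806454380964 0.45132536661382777
```

>>> apply_moves --pt "0.2 0 0.5 0" --pt "0 0 0.9 0" --pt "0 0 0.9 0" --pt "0 0 0.9 0" --pt "0 0 0.9 0"

```text
clock: 37.28
eef_pos: [0.4331, -0.0499, 0.136]
tool_rot: [-0.0, 1.0, -0.0, 0.002]
ft_force: [-0.3, -0.5, 0.0]
grip_width: 0.0595
grasp_force: 0.0
```

>>> apply_moves --pt "0 0 0.9 0" --pt "0 0 0.9 0" --pt "0 0 0.8 0" --pt "0 0 0.5 0" --pt "0 0 0.3 0"

```text
clock: 37.7
eef_pos: [0.4323, -0.0499, 0.0671]
tool_rot: [-0.0, 1.0, -0.0, 0.0]
ft_force: [-0.6, -0.4, -0.8]
grip_width: 0.0601
grasp_force: 0.0
```

>>> apply_moves --pt "0 0 0.1 0" --pt "0 0 0 0" --pt "0 0 0 0" --pt "0 0 0 0" --pt "0 0 0 0"

```text
clock: 38.12
eef_pos: [0.4323, -0.0499, 0.0661]
tool_rot: [-0.0, 1.0, -0.0, 0.001]
ft_force: [0.2, 0.1, -1.2]
grip_width: 0.0597
grasp_force: 0.0
```

>>> apply_moves --pt "0 0 0 0" --pt "0 0 0 0" --pt "0 0 0 0" --pt "0 0 0 0" --pt "0 0 0 0" --claw 1

```text
clock: 38.53
eef_pos: [0.4318, -0.0497, 0.0657]
tool_rot: [-0.0, 1.0, 0.0, 0.0]
ft_force: [-0.9, 1.2, 4.7]
grip_width: 0.0215
grasp_force: 58.6
```

>>> apply_moves --pt "0 0 0 0" --pt "0 0 0 0" --pt "0 0 0 0" --pt "0 0 0 0" --pt "0 0 0 0"

```text
clock: 38.95
eef_pos: [0.4318, -0.0497, 0.0657]
tool_rot: [-0.0, 1.0, 0.0, 0.0]
ft_force: [-1.5, 1.1, 5.6]
grip_width: 0.0221
grasp_force: 58.7
```

>>> apply_moves --pt "0 0 -0.5 0" --pt "0 0 -1 0" --pt "0 0 -1 0" --pt "0 0 -1 0" --pt "0 0 -1 0"

```text
clock: 39.37
eef_pos: [0.4309, -0.0499, 0.1555]
tool_rot: [-0.0, 1.0, -0.0, -0.001]
ft_force: [0.6, 0.7, -2.1]
grip_width: 0.0219
grasp_force: 59.0
```

>>> apply_moves --pt "0 0 -1 0" --pt "0 0 -1 0" --pt "0 0 -1 0" --pt "0 0 -1 0" --pt "0 0 -1 0"

```text
clock: 39.78
eef_pos: [0.431, -0.0499, 0.2556]
tool_rot: [-0.0, 1.0, -0.0, -0.001]
ft_force: [0.2, -0.0, -1.4]
grip_width: 0.0219
grasp_force: 59.0
```

>>> apply_moves --pt "0 0 -1 0" --pt "0 0 -0.8 0" --pt "0 0 0 0" --pt "0 0 0 0" --pt "0 0 0 0"

```text
clock: 40.2
eef_pos: [0.4309, -0.0498, 0.2899]
tool_rot: [-0.0, 1.0, 0.0, -0.001]
ft_force: [-0.0, -0.7, -1.7]
grip_width: 0.0218
grasp_force: 59.0
```

>>> apply_moves --pt "-0.8 0.05 0 0" --pt "-0.8 0.05 0 0" --pt "-0.8 0.05 0 0" --pt "-0.8 0.05 0 0" --pt "-0.8 0.05 0 0"

```text
clock: 40.62
eef_pos: [0.5114, -0.0447, 0.2891]
tool_rot: [-0.0, 1.0, 0.0, -0.002]
ft_force: [-0.0, -0.3, -0.6]
grip_width: 0.0221
grasp_force: 59.0
```

>>> apply_moves --pt "-0.8 0.05 0 0" --pt "-0.8 0.05 0 0" --pt "-0.8 0.05 0 0" --pt "-0.8 0.05 0 0" --pt "-0.8 0.05 0 0"

```text
clock: 41.03
eef_pos: [0.5915, -0.0397, 0.2888]
tool_rot: [-0.0, 1.0, 0.0, -0.002]
ft_force: [0.1, -0.2, -0.4]
grip_width: 0.0222
grasp_force: 59.0
```

>>> apply_moves --pt "-0.6 0 0 0" --pt "-0.6 0 0 0" --pt "0 0 0 0" --pt "0 0 0 0" --pt "0 0 0 0"

```text
clock: 41.45
eef_pos: [0.6146, -0.0398, 0.2898]
tool_rot: [-0.0, 1.0, 0.0, -0.002]
ft_force: [-0.5, 0.2, -1.0]
grip_width: 0.022
grasp_force: 59.0
```

Run:
```python
from h import *
o=bot.get_obs();print(o['eef_pos'],o['grip_width'])
c=bot.camera('side');z=o['eef_pos'][2]-.0657+.036
P=np.vstack([p for ce,s,p in blobs(c,'red',8) if abs(plane(c,[ce],z)[0]-[.615,-.04]).max()<.05])
w=plane(c,P,z);print('cover x',w[:,0].min(),w[:,0].max())
a=c['image'];u,v=proj(c,[[.615,-.04,.2]])[0].astype(int)
cv2.imwrite('pics/g4.png',cv2.resize(a[v-70:v+50,u-80:u+80],None,fx=4,fy=4,interpolation=cv2.INTER_CUBIC))
```

```text
[ 0.61460325 -0.03978834  0.28984534] 0.02203768411444673
cover x 0.5851845795643079 0.6335147952596026
```

View pics/g4.png

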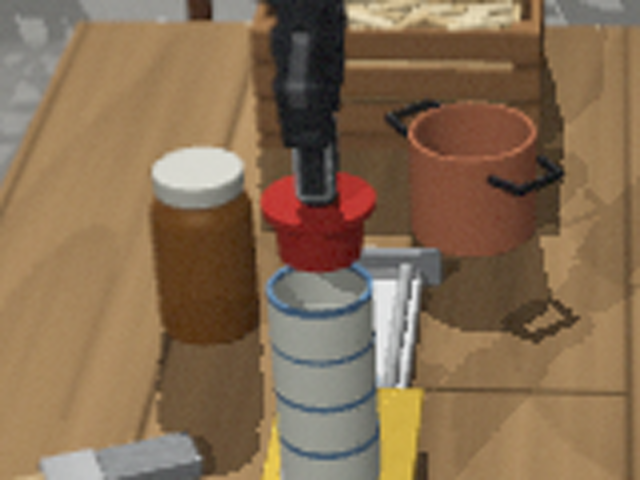

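The cover flange at crop (318,200) is centred over the top rim at (321,288). Lower it.

>>> apply_moves --pt "-0.06 -0.02 0.2 0" --pt "0 0 0.4 0" --pt "0 0 0.5 0" --pt "0 0 0.4 0" --pt "0 0 0.4 0"

```text
clock: 41.92
eef_pos: [0.6161, -0.0402, 0.2518]
tool_rot: [-0.0, 1.0, 0.0, -0.001]
ft_force: [0.0, 0.4, -1.4]
grip_width: 0.0222
grasp_force: 59.0
```

>>> apply_moves --pt "0 0 0.3 0" --pt "0 0 0.2 0" --pt "0 0 0.15 0" --pt "0 0 0.1 0" --pt "0 0 0 0"

```text
clock: 42.33
eef_pos: [0.6167, -0.0402, 0.238]
tool_rot: [-0.0, 1.0, 0.0, -0.0]
ft_force: [0.6, 0.1, -0.9]
grip_width: 0.0221
grasp_force: 59.0
```

>>> apply_moves --pt "0 0 0.1 0" --pt "0 0 0 0" --pt "0 0 0 0" --pt "0 0 0 0" --pt "0 0 0 0"

```text
clock: 42.75
eef_pos: [0.6169, -0.0402, 0.2366]
tool_rot: [-0.0, 1.0, -0.0, 0.0]
ft_force: [-0.3, 0.6, -1.7]
grip_width: 0.0223
grasp_force: 59.0
```

>>> apply_moves --pt "0 0 0 0" --pt "0 0 0 0" --pt "0 0 0 0" --pt "0 0 0 0" --pt "0 0 0 0" --claw 0.3

```text
clock: 43.17
eef_pos: [0.6169, -0.0402, 0.2365]
tool_rot: [-0.0, 1.0, -0.0, 0.0]
ft_force: [0.2, -0.4, -0.1]
grip_width: 0.0598
grasp_force: 0.0
```

>>> apply_moves --pt "0 0 -0.5 0" --pt "0 0 -1 0" --pt "0 0 -1 0" --pt "0 0 -1 0" --pt "0 0 -0.5 0"

```text
clock: 43.58
eef_pos: [0.6175, -0.0402, 0.3202]
tool_rot: [-0.0, 1.0, -0.0, 0.002]
ft_force: [-0.4, -0.5, -0.1]
grip_width: 0.0598
grasp_force: 0.0
```

>>> apply_moves --pt "0 -0.8 0 0" --pt "0 -1 0 0" --pt "0 -1 0 0" --pt "0 -1 0 0" --pt "0 -1 0 0"

```text
clock: 44.0
eef_pos: [0.6168, -0.137, 0.3174]
tool_rot: [-0.0, 1.0, -0.0, 0.001]
ft_force: [-0.3, 0.4, -0.1]
grip_width: 0.0597
grasp_force: 0.0
```

>>> apply_moves --pt "0 -0.5 0 0" --pt "0 0 0 0" --pt "0 0 0 0" --pt "0 0 0 0" --pt "0 0 0 0"

```text
clock: 44.42
eef_pos: [0.6169, -0.1449, 0.3165]
tool_rot: [-0.001, 1.0, 0.0, 0.0]
ft_force: [0.2, -0.3, -0.4]
grip_width: 0.0598
grasp_force: 0.0
```

Run:
```python
from h import *
o=bot.get_obs();print(o['eef_pos'],o['grip_width'])
c=bot.camera('side')
a=c['image'];u,v=proj(c,[[.615,-.04,.13]])[0].astype(int)
cv2.imwrite('pics/g5.png',cv2.resize(a[v-75:v+75,u-90:u+90],None,fx=4,fy=4,interpolation=cv2.INTER_CUBIC))
```

```text
[ 0.61688239 -0.14494443  0.31651333] 0.05981658939710139
```

View pics/g5.png

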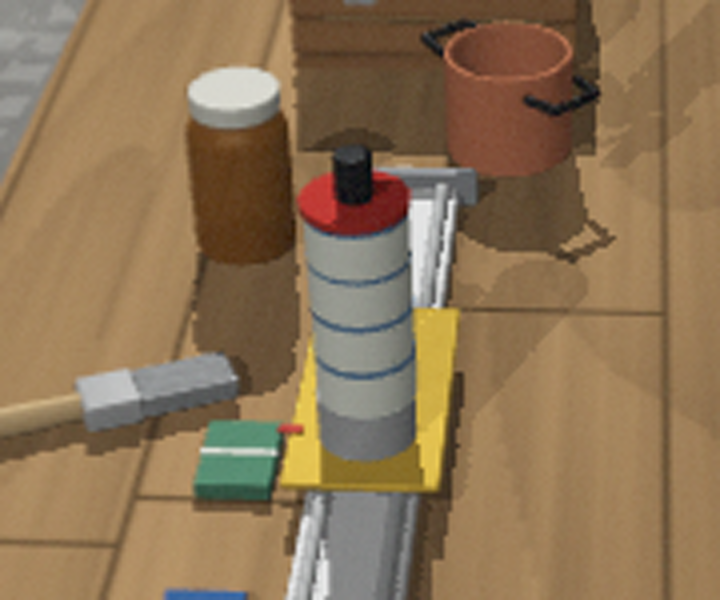

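The covered stack stands straight at crop (360,320), with the flange seated on the top rim. Go down to the handle.

>>> apply_moves --pt "0 -0.06 0.4 0" --pt "0 0 0.7 0" --pt "0 0 0.7 0" --pt "0 0 0.7 0" --pt "0 0 0.7 0"

```text
clock: 44.88
eef_pos: [0.6166, -0.1467, 0.2511]
tool_rot: [-0.001, 1.0, 0.0, -0.0]
ft_force: [0.5, 0.1, 0.6]
grip_width: 0.0599
grasp_force: 0.0
```

>>> apply_moves --pt "0 0 0.7 0" --pt "0 0 0.7 0" --pt "0 0 0.7 0" --pt "0 0 0.7 0" --pt "0 0 0.7 0"

```text
clock: 45.3
eef_pos: [0.6165, -0.1467, 0.181]
tool_rot: [-0.001, 1.0, 0.0, -0.0]
ft_force: [0.9, 0.3, 0.1]
grip_width: 0.06
grasp_force: 0.0
```

>>> apply_moves --pt "0 0 0.7 0" --pt "0 0 0.7 0" --pt "0 0 0.7 0" --pt "0 0 0.6 0" --pt "0 0 0 0"

```text
clock: 45.72
eef_pos: [0.6146, -0.1463, 0.1246]
tool_rot: [-0.0, 1.0, 0.001, -0.003]
ft_force: [-0.6, 0.4, 0.4]
grip_width: 0.06
grasp_force: 0.0
```

>>> apply_moves --pt "0 0 0.5 0" --pt "0 0 0.5 0" --pt "0 0 0.4 0" --pt "0 0 0 0" --pt "0 0 0 0"

```text
clock: 46.13
eef_pos: [0.6163, -0.1472, 0.0996]
tool_rot: [-0.0, 1.0, 0.0, -0.001]
ft_force: [-0.1, 1.0, 0.0]
grip_width: 0.0597
grasp_force: 0.0
```

>>> apply_moves --pt "0 0 0 0" --pt "0 0 0 0" --pt "0 0 0 0" --pt "0 0 0 0" --pt "0 0 0 0" --claw 0.55

```text
clock: 46.55
eef_pos: [0.617, -0.1474, 0.1007]
tool_rot: [-0.0, 1.0, -0.0, 0.0]
ft_force: [0.9, 0.6, -0.4]
grip_width: 0.0385
grasp_force: 0.0
```

>>> apply_moves --pt "0 0 0 0" --pt "0 0 0 0" --pt "0 0 0 0" --pt "0 0 0 0" --pt "0 0 0 0" --claw 1

```text
clock: 46.97
eef_pos: [0.6169, -0.1452, 0.101]
tool_rot: [-0.001, 1.0, 0.002, 0.0]
ft_force: [-1.5, 6.0, 3.6]
grip_width: 0.0222
grasp_force: 58.7
```

>>> apply_moves --pt "0 0.05 0 0" --pt "0 0.1 0 0" --pt "0 0.15 0 0" --pt "0 0.2 0 0" --pt "0 0.25 0 0"

```text
clock: 47.38
eef_pos: [0.6169, -0.1407, 0.1011]
tool_rot: [0.003, 1.0, -0.009, 0.0]
ft_force: [-0.8, -31.3, 0.0]
grip_width: 0.0219
grasp_force: 59.6
```

>>> apply_moves --pt "0 0.3 0 0" --pt "0 0.3 0 0" --pt "0 0.3 0 0" --pt "0 0.3 0 0" --pt "0 0.3 0 0"

```text
clock: 47.8
eef_pos: [0.6168, -0.1031, 0.101]
tool_rot: [0.001, 1.0, -0.001, 0.0]
ft_force: [-1.5, -1.3, 6.0]
grip_width: 0.0218
grasp_force: 59.6
```

>>> apply_moves --pt "0 0.3 0 0" --pt "0 0.3 0 0" --pt "0 0.3 0 0" --pt "0 0.3 0 0" --pt "0 0.3 0 0"

```text
clock: 48.22
eef_pos: [0.6167, -0.0729, 0.101]
tool_rot: [0.0, 1.0, -0.001, 0.0]
ft_force: [-2.2, -1.7, 5.4]
grip_width: 0.0216
grasp_force: 59.6
```

>>> apply_moves --pt "0 0.3 0 0" --pt "0 0.3 0 0" --pt "0 0.3 0 0" --pt "0 0.3 0 0" --pt "0 0.3 0 0"

```text
clock: 48.63
eef_pos: [0.6166, -0.0428, 0.101]
tool_rot: [0.0, 1.0, -0.001, 0.0]
ft_force: [-2.4, -2.5, 6.3]
grip_width: 0.022
grasp_force: 59.6
```

>>> apply_moves --pt "0 0.3 0 0" --pt "0 0.3 0 0" --pt "0 0.3 0 0" --pt "0 0.3 0 0" --pt "0 0.3 0 0"

```text
clock: 49.05
eef_pos: [0.6165, -0.0128, 0.101]
tool_rot: [0.0, 1.0, -0.001, 0.0]
ft_force: [-2.7, -2.4, 6.8]
grip_width: 0.0218
grasp_force: 59.6
```

>>> apply_moves --pt "0 0.3 0 0" --pt "0 0.25 0 0" --pt "0 0.2 0 0" --pt "0 0.2 0 0" --pt "0 0.2 0 0"

```text
clock: 49.47
eef_pos: [0.6164, 0.0103, 0.101]
tool_rot: [0.0, 1.0, -0.0, -0.0]
ft_force: [-2.1, -1.3, 7.4]
grip_width: 0.0218
grasp_force: 59.7
```

>>> apply_moves --pt "0 0.15 0 0" --pt "0 0.1 0 0" --pt "0 0.1 0 0" --pt "0 0 0 0" --pt "0 0 0 0"

```text
clock: 49.88
eef_pos: [0.6164, 0.0141, 0.101]
tool_rot: [0.001, 1.0, -0.003, -0.0]
ft_force: [-3.5, -9.7, 6.2]
grip_width: 0.0221
grasp_force: 59.7
```

Run:
```python
from h import *
o=bot.get_obs();print(o['eef_pos'],o['grip_width'],o['ft_force'])
c=bot.camera('side')
a=c['image'];u,v=proj(c,[[.615,.128,.1]])[0].astype(int)
cv2.imwrite('pics/g6.png',cv2.resize(a[v-100:v+90,u-110:u+110],None,fx=3,fy=3,interpolation=cv2.INTER_CUBIC))
```

```text
[0.6164264  0.0141245  0.10102782] 0.022084218328692957 [-3.51328434 -9.73246711  6.19655848]
```

View pics/g6.png

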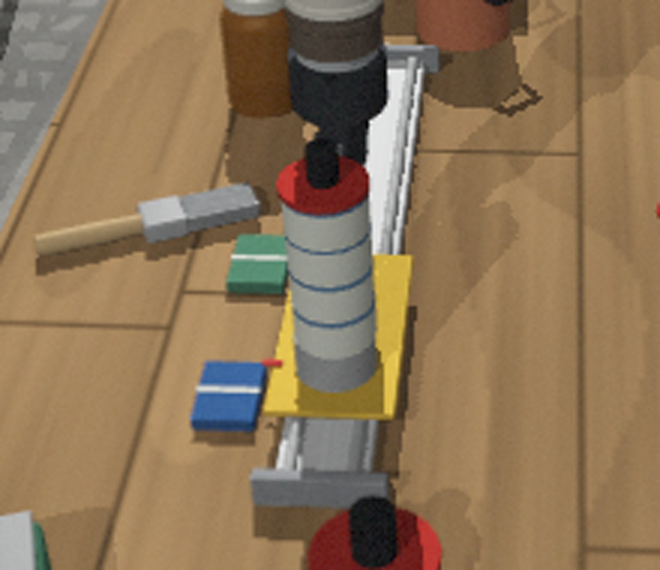

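The stack is still upright. The pointer at crop (273,363) is about 10 mm short of the blue flag's line (228,389), so keep creeping.

>>> apply_moves --pt "0 0.05 0 0" --pt "0 0.05 0 0" --pt "0 0.05 0 0" --pt "0 0.05 0 0" --pt "0 0.05 0 0"

```text
clock: 50.35
eef_pos: [0.6164, 0.0151, 0.101]
tool_rot: [0.003, 1.0, -0.007, -0.0]
ft_force: [-3.1, -22.0, 7.2]
grip_width: 0.0218
grasp_force: 60.3
```

>>> apply_moves --pt "0 0.05 0 0" --pt "0 0.05 0 0" --pt "0 0.05 0 0" --pt "0 0 0 0" --pt "0 0 0 0"

```text
clock: 50.77
eef_pos: [0.6164, 0.0211, 0.1011]
tool_rot: [0.002, 1.0, -0.003, -0.0]
ft_force: [-3.4, -4.6, 6.5]
grip_width: 0.0219
grasp_force: 59.8
```

>>> apply_moves --pt "0 0.05 0 0" --pt "0 0.05 0 0" --pt "0 0.04 0 0" --pt "0 0 0 0" --pt "0 0 0 0"

```text
clock: 51.18
eef_pos: [0.6164, 0.0274, 0.101]
tool_rot: [0.0, 1.0, -0.001, -0.0]
ft_force: [-3.7, -2.0, 5.7]
grip_width: 0.0219
grasp_force: 59.9
```

>>> apply_moves --pt "0 0 0 0" --pt "0 0 0 0" --pt "0 0 0 0" --pt "0 0 0 0" --pt "0 0 0 0"

```text
clock: 51.6
eef_pos: [0.6164, 0.0274, 0.101]
tool_rot: [0.0, 1.0, -0.001, -0.0]
ft_force: [-3.1, -1.9, 5.7]
grip_width: 0.0219
grasp_force: 59.9
```

>>> apply_moves --pt "0 -0.05 0 0" --pt "0 -0.03 0 0" --pt "0 0 0 0" --pt "0 0 0 0" --pt "0 0 0 0"

```text
clock: 52.02
eef_pos: [0.6164, 0.0269, 0.101]
tool_rot: [-0.0, 1.0, 0.0, -0.0]
ft_force: [-3.5, 0.3, 6.4]
grip_width: 0.0219
grasp_force: 59.8
```

>>> apply_moves --pt "0 0 0 0" --pt "0 0 0 0" --pt "0 0 0 0" --pt "0 0 0 0" --pt "0 0 0 0" --claw 0.3

```text
clock: 52.43
eef_pos: [0.6167, 0.0268, 0.0999]
tool_rot: [-0.0, 1.0, -0.0, -0.0]
ft_force: [0.0, 0.2, -0.1]
grip_width: 0.0596
grasp_force: 0.0
```

>>> apply_moves --pt "0 0 -0.3 0" --pt "0 0 -0.7 0" --pt "0 0 -0.8 0" --pt "0 0 -0.8 0" --pt "0 0 -0.8 0"

```text
clock: 52.85
eef_pos: [0.6168, 0.0268, 0.1694]
tool_rot: [-0.0, 1.0, -0.0, 0.0]
ft_force: [0.3, -0.7, 0.1]
grip_width: 0.0595
grasp_force: 0.0
```

>>> apply_moves --pt "0 0 -0.9 0" --pt "0 0 -0.9 0" --pt "0 0 -0.9 0" --pt "0 0 -0.9 0" --pt "0 0 -0.9 0"

```text
clock: 53.27
eef_pos: [0.6167, 0.0268, 0.2598]
tool_rot: [-0.0, 1.0, -0.0, 0.0]
ft_force: [-0.0, 0.3, 0.6]
grip_width: 0.0602
grasp_force: 0.0
```

>>> apply_moves --pt "0 -0.8 -0.5 0" --pt "0 -0.8 -0.5 0" --pt "0 -0.8 0 0" --pt "0 -0.8 0 0" --pt "0 -0.8 0 0"

```text
clock: 53.68
eef_pos: [0.6169, -0.0539, 0.2792]
tool_rot: [-0.0, 1.0, -0.0, 0.001]
ft_force: [0.9, 0.1, -0.2]
grip_width: 0.06
grasp_force: 0.0
```

>>> apply_moves --pt "0.5 -0.8 0 0" --pt "0.5 -0.8 0 0" --pt "0.5 -0.8 0 0" --pt "0.5 -0.8 0 0" --pt "0 0 0 0"

```text
clock: 54.1
eef_pos: [0.5752, -0.1199, 0.2791]
tool_rot: [0.002, 1.0, -0.001, -0.0]
ft_force: [0.9, 0.9, -0.3]
grip_width: 0.0597
grasp_force: 0.0
```

Run:
```python
from h import *
ims=[]
for n in('side','top'):
    c=bot.camera(n)
    a=c['image'];u,v=proj(c,[[.63,.128,.1]])[0].astype(int)
    ims.append(cv2.resize(a[v-60:v+80,u-65:u+65],None,fx=3,fy=3,interpolation=cv2.INTER_CUBIC))
cv2.imwrite('pics/g7.png',np.hstack(ims))
```

```text
(no output)
```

View pics/g7.png

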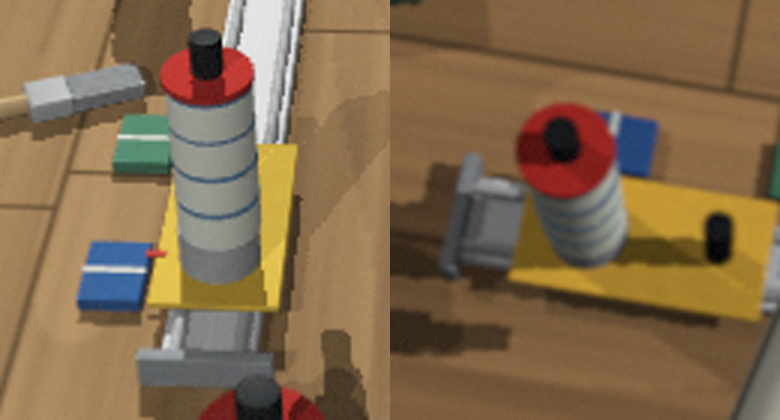

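The side half shows the pointer at (155,254) by the blue line and the covered stack straight. Check the travel numerically against the green-detent picture.

Run:
```python
from h import *
c=bot.camera('side');now=c['image']
for nm,im,y0 in(('green',cv2.imread('pics/last_side.png'),-.041),('blue',now,.129)):
    c['image']=im
    for ce,s,p in blobs(c,'red',3):
        q=plane(c,[ce],.03)[0]
        if abs(q[0]-.675)<.03 and abs(q[1]-y0)<.04: print(nm,'ptr',q,s[4])
    Y=np.vstack([p for ce,s,p in blobs(c,'yellow',30,3) if abs(plane(c,[ce],.03)[0]-[.61,y0]).max()<.15]);w=plane(c,Y,.03)
    k=[np.percentile(w[abs(w[:,0]-x)<.006,1],[99,100]) for x in(.58,.60,.62,.64)];print(nm,'front',np.round(k,4).tolist())
```

```text
green front [[0.0148, 0.0148], [0.0117, 0.0117], [0.0157, 0.0165], [0.0165, 0.0172]]
blue front [[0.1713, 0.1713], [0.1855, 0.1855], [0.1864, 0.1864], [0.1872, 0.1872]]
```

The travel is 0.1707 m from the green detent, so the carrier is in the last detent. The robot is clear.

```bash
python3 -c "
from workcell import bot
print(bot.job_done())"
```

```text
the job is handed in; nothing more can be done
None
```

The job is handed in: all four bowls and the red cover are nested in the holder, the carrier measures about 0.321 m (blue detent is at 0.32), and the gripper is clear. The hand-in call returned no verdict.

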